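# Service the paper-tape machine: cup to drain, cover held open

## Robot

A 7-joint arm with a two-finger parallel gripper is mounted at the origin on the work surface. World frame = base frame: x ahead of the robot, y to its left, z up, the work surface at z = 0. Lengths are in mm, angles in rad, forces in N, time in s.
With the tool pointing down it reaches from about 400 to 850 mm from the base axis. Payload 4.5 kg.
Tool frame: the origin (TCP) lies at the very end of the fingers, on their centre line; the grasp point (between the pads) lies 19 mm behind it (hold_point_z is the distance from the TCP to the grasp point, in mm); z points along the fingers, y is the direction in which the jaws open and shut (so a half turn about z gives the same grasp; the last joint's range is limited). The gripper opens to 85 mm and grips with 20 to 120 N. Pads are 22 mm wide; open, the fingers measure 114 mm over their backs; the gripper's body (76 mm by 85 mm) begins 54 mm behind the grasp point. The pads swing forward as they close: fully open they stand 13 mm farther back than shut.
Start: joints at [-1.215, 0.689, -0.195, 1.565, 0.157, 0.902, -0.215], TCP at [197.653, 592.95, 205.517] pointing down, gripper open.
Joint ranges: [-3.01, 3.01], [-0.46, 2.08], [-1.47, 1.51], [0.13, 2.56], [-1, 4.14], [0.04, 2.09], [-2.66, 2.66]. Speed limits (rad/s): [2.57, 2.57, 3.14, 3.14, 3.14, 3.14, 3.14].

## Interface

Orientations are given as [roll, pitch, yaw] about the fixed x, y, z axes, in that order (R = Rz(yaw) Ry(pitch) Rx(roll)).
In Python, from plant import * gives the robot as it stands.
- The arm moves only by the tool drive_tool, never from a script. Its argument "steps" is a list of rows, each a list of 7 numbers: the opening, from 0 (shut) to 1 (fully open), then the shift along the tool's x, y, z in cm, then the turn, a rotation vector about the tool's x, y, z in degrees. In form: [[grip, dx, dy, dz, ax, ay, az], ...]. A call has 1 to 10 rows; each row is the pose to reach, as a shift and turn from the pose measured when the call began, along the tool's axes at that moment; what a row does not reach only later rows make up. A row lasts 1/10 s, in which the tool goes at most 50 mm and 8.59 degrees, less where a joint would pass 70% of its speed; a pose out of reach is approached as far as the arm can. A call with a gripper value outside its range is refused whole. The fingers move at their own pace and stop on an object; "grip_force" is the grip in N (left out, the last holds). Time passes only in rows, so rows that repeat a pose let the fingers close. It gives the time, the measured TCP pose, the force and the opening at its end, in the units of the state.
- state(): the state, without advancing time (a new reading comes with each control period).
- snapshot(name): name is "side" or "top"; returns the picture (420x560x3 uint8, blue, green, red); there is no depth.
- camera_model(name): a dict with "vfov" (degrees; the focal length in pixels is half the picture's height over the tangent of half this angle, whatever the lens; pixels are square), "cx", "cy" (the principal point, pixels), "k1" (the pictures are not rectified: a ray, as slopes to the right and down, at radius r is drawn at 1 + k1 r^2 times it, then the intrinsics apply), "extrinsics" (4x4, takes a point from camera to world coordinates). Camera axes: x right, y up, looking along -z (the intrinsics and any distortion apply to the point x, -y, -z); pixel columns grow to the right and rows downward; lengths in mm; the calibration is good to about 2 mm. A picture is of the moment at which its call begins. camera_model takes no time and is no camera call.
- close_job(): hands the job in, once; it reports no verdict.
Trained networks look in the newest picture that a camera, given by its name, has taken for a name from the list of things; names that differ only in an ending like _2 or _b are one class to them, and where a whole thing is asked for, a point or a joint stands for the part that bears it (a point fixed in the world has none). Each returns a list of dicts, best first, with "score" (0 to 1); they miss things now and then, are a little off and sometimes report something else, mostly with a low value. They report only what shows in the picture. A call takes as long as a camera call. They do not tell look-alikes from the thing itself.
- outline_of(name, camera): "pixels" (420x560 bool, what is visible of it) and "bbox" ([centre column, centre row, width, height] in pixels, round what is visible of it).
- mark_of(name, camera): "point" ([column, row] in pixels: a listed point, or the origin of a listed thing).
The state is a dict: "t": time; "joint_positions": joint angles; "dq": joint speeds; "joint_torque": joint torques, N m; "eef_pos": TCP position; "ee_rot": TCP orientation; "contact_force": force on the tool from outside, world axes, zero at the start; "ft_torque": the same for the moment, N m; "finger_gap": opening from 0.0 (shut) to 1.0 (fully open).
Only numpy, scipy, OpenCV 4.12 (cv2) and the standard library are available. Lean on these libraries where they do the work, as an engineer would, in place of code of your own. Each camera call takes 0.05 s, during which the arm holds its last target.

## Task

Help service the parcel-tape machine on the packing bench: put its rinsed orange water cup upside down over the upright drying peg, mouth resting on the peg's round foot, and let go of it. Then lift the machine's blue cover (it has a lifting bar at the front) and finish while still holding it open at 50 degrees from its closed position, so that a colleague can thread a new roll; the cover falls shut if let go. Leave everything else on the bench where it is.

Things in the scene. Friction and masses are not known exactly. Their poses are not given: they have to be found in the camera images.
- cup: Orange plastic water cup, square in section: 46 x 46 mm outside, 90 mm long, walls 3 mm, bottom 4 mm thick, open at one end, 0.06 to 0.11 kg. At the start it lies on one flat side on the bench with its mouth pointing back towards the robot's side of the bench (world -x, turned up to 35 degrees either way). Origin at its centre, halfway along (45 mm from either end, 23 mm above the bench at the start). Its own +x axis points along the cup from the bottom out through the mouth.
- cup_mouth (a point): Centre of the cup's open mouth (plane of the rim).
- cup_bottom (a point): Centre of the cup's closed end (outside).
- peg: Drying peg, fixed to the bench: grey round foot, 100 mm across and 10 mm high, with a vertical steel peg 14 mm in diameter in its middle, its top 65 mm above the bench. Origin on the bench under the peg. The cup goes over the peg easily (40 mm inside width) and its rim then rests on the foot.
- peg_base (a point): On the peg's axis, at the top face of the foot (10 mm above the bench).
- peg_tip (a point): Top of the peg.
- machine: Grey tape machine, fixed, 280 mm long (its own x), 210 mm wide (its own y), 120 mm high in front, 135 mm high behind. Origin on the bench under it; its own -x axis points to its front, roughly towards the robot. The front face is 130 mm in front of the origin.
- cover (a joint): Angle of the blue cover in rad: 0 closed (level), grows as its front edge is lifted, stop at 1.4. Hinge axis lies along the machine's y at point cover_hinge. The cover (0.3 to 0.45 kg) has no stay: it falls shut from any angle. 50 degrees is 0.873.
- cover_hinge (a point): Middle of the cover's hinge line, on the machine, 124 mm above the bench, 40 mm behind the machine's origin.
- cover_bar (a point): Middle of the round steel bar by which the cover is lifted: diameter 12 mm, along the machine's y, 132 mm long from stay to stay centre (stays 10 mm wide), 210 mm from the hinge axis in the plane of the cover, on a level with the hinge when closed. Free gap of 34 mm between the bar and the cover's front edge and machine's front face; in front and below it is free. Being round, it can turn between fingers that stay vertical.
- tape_roll: Bystander: spare roll of brown paper tape standing on its flat end, 124 mm across, 70 mm high. Origin under its centre.
- ribbon_spool: Bystander: black ribbon spool, 70 mm across, 50 mm high. Origin under its centre.
- brush: Bystander: small hand brush lying on the bench. Origin under it.
- label_pad: Bystander: yellow pad of blank labels, 75 x 75 x 20 mm. Origin under its centre.
- glue_jar: Bystander: white jar with a green cap, 60 mm across, 85 mm high. Origin under its centre.
There are look-alikes about, which are no part of the job. There is more than one size of the cup; the job needs the largest.

How it is judged:
By the outcome, as a careful person would: the job done as asked, in the order asked, and still so for the second after the job is handed in, while the arm keeps its last pose, push and grip.
It also fails if it takes over 61 s, if anything falls off the work surface, if the arm or the gripper's body presses on something with over 40 N, if the wrist force passes 120 N, or if a joint passes its speed limit or range.

## Working session

There is one attempt and no reset: what is moved stays moved. The work goes in short steps, Python scripts to look and compute and a tool call to move; the robot and the scene stay as the last step left them, time stands still between calls to the robot, and variables do not carry over. Pictures are saved under pics/ and viewed, and the job is handed in when it is done.

Besides the shell and the picture viewer there is one more tool, called after "Call:" in YAML: its name, and indented under it one key for each argument. drive_tool: Moves the arm, as the interface text tells. Its arguments: {"type":"object","properties":{"steps":{"type":"array"},"grip_force":{"type":"number"}},"required":["steps"]}

```bash
ls; mkdir -p pics; python3 - <<'E'
from plant import *
import cv2
for n in ("side","top"):
    im=snapshot(n); cv2.imwrite(f"pics/{n}0.png",im)
    c=camera_model(n); print(n,c)
    for k in ("cup","peg","machine"):
        for d in outline_of(k,n)[:4]: print(k,round(d["score"],2),d["bbox"])
    for k in ("cup_mouth","cup_bottom","peg_tip","peg_base","cover_bar","cover_hinge"):
        for d in mark_of(k,n)[:4]: print(k,round(d["score"],2),d["point"])
print(state())
E
```

```text
pics
side {'vfov': 57.79816904633474, 'cx': 280.5723524408179, 'cy': 210.0230610987034, 'k1': -0.03661860079679609, 'extrinsics': array([[-9.99247739e-01,  3.73978622e-02, -1.02643104e-02,
         5.45317858e+02],
       [-3.38679850e-02, -7.12601807e-01,  7.00750758e-01,
         6.82576974e+02],
       [ 1.88922141e-02,  7.00571242e-01,  7.13332334e-01,
         8.22090006e+02],
       [ 0.00000000e+00,  0.00000000e+00,  0.00000000e+00,
         1.00000000e+00]])}
cup 0.94 [336.6, 286.8, 19.5, 33.0]
cup 0.83 [288.3, 302.6, 37.8, 28.1]
cup 0.61 [360.5, 321.8, 34.2, 29.4]
cup 0.41 [272.3, 174.6, 80.8, 53.2]
peg 0.61 [328.4, 379.9, 49.7, 53.4]
peg 0.37 [268.7, 176.2, 78.2, 54.5]
machine 0.79 [249.5, 193.6, 122.3, 81.4]
cup_mouth 0.94 [375.2, 329.5]
cup_mouth 0.7 [337.9, 272.0]
cup_mouth 0.67 [309.9, 303.2]
cup_bottom 0.9 [268.0, 298.0]
cup_bottom 0.87 [333.9, 296.3]
cup_bottom 0.84 [343.5, 320.5]
peg_tip 0.71 [331.1, 366.4]
peg_tip 0.34 [328.9, 375.1]
peg_base 0.73 [331.2, 375.6]
peg_base 0.29 [231.9, 173.3]
cover_bar 0.74 [309.0, 173.4]
cover_hinge 0.69 [231.0, 174.1]
cover_hinge 0.
[... 1031 characters left out ...]
3.7, 161.4]
{'t': 1.0, 'joint_positions': array([-1.21520171,  0.68912264, -0.19457129,  1.56528428,  0.15727005,
        0.90250853, -0.2150993 ]), 'dq': array([ 0.0012065 , -0.00111431, -0.00079682,  0.000223  , -0.0021943 ,
       -0.00249218,  0.00043262]), 'joint_torque': array([ 5.57192252e-04, -5.39545512e+01, -1.26654256e+00, -1.58884138e+01,
        1.01078270e-02,  1.15014467e-03,  7.41943722e-06]), 'eef_pos': array([197.66008593, 592.94921329, 205.50603688]), 'ee_rot': array([ 3.14153811e+00, -1.70824052e-05,  2.81977846e+00]), 'contact_force': array([-0.51069025,  0.63567912,  0.3523427 ]), 'ft_torque': array([0.03293252, 0.02414377, 0.02758422]), 'finger_gap': 1.000685210440573}
```

```bash
python3 - <<'E'
import cv2
a=cv2.imread("pics/side0.png");b=cv2.imread("pics/top0.png")
cv2.imwrite("pics/side0c.png",cv2.resize(a[130:420,180:440],None,fx=2,fy=2,interpolation=2))
cv2.imwrite("pics/top0c.png",cv2.resize(b[110:310,110:380],None,fx=2.9,fy=2.9,interpolation=2))
E
```

```text
(no output)
```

View pics/side0.png

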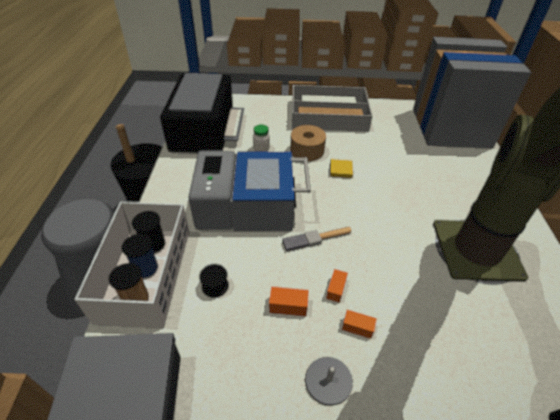

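View pics/top0.png

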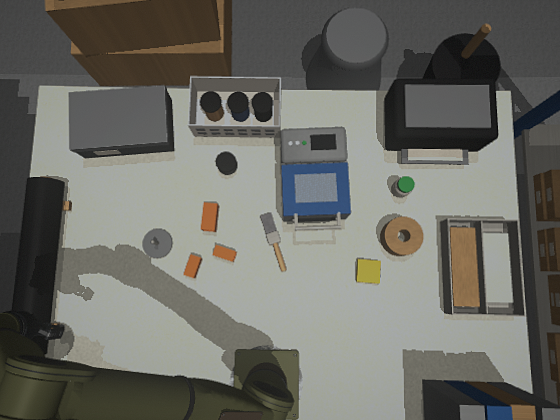

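```bash
sleep 0
```

```text
(no output)
```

View pics/side0c.png

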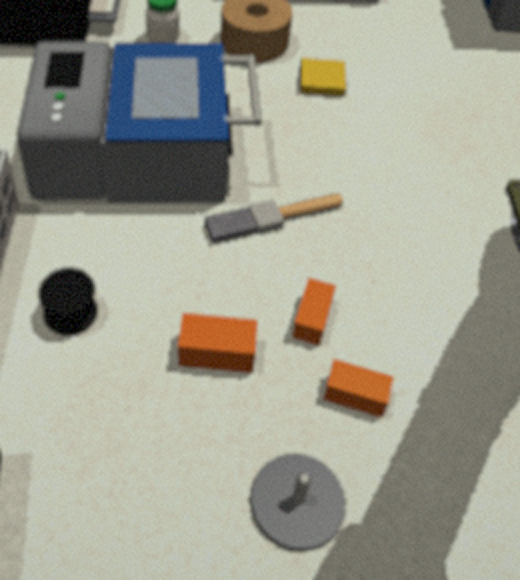

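View pics/top0c.png

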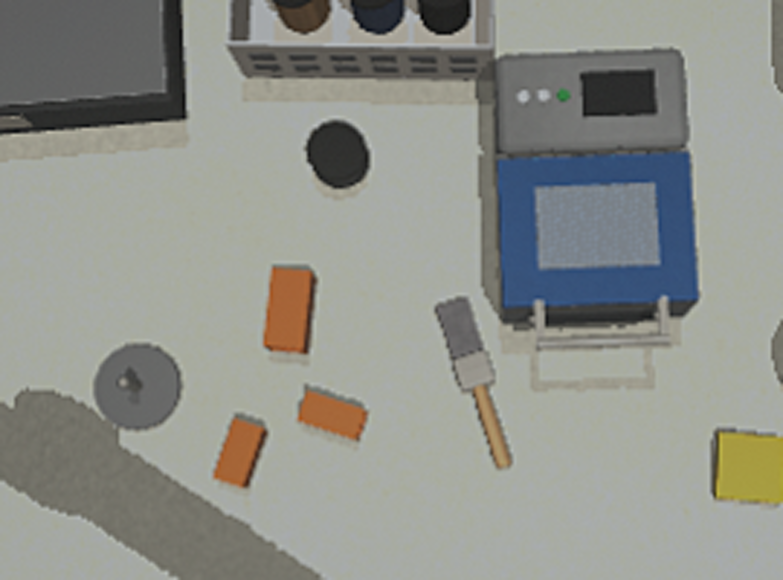

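The largest cup is at side (288,302) and top (212,217). The peg is at side (330,380) and top (157,243). The machine's bar is at top (319,228). Next I triangulate these.

```bash
cat > h.py <<'E'
import numpy as np, cv2
from plant import *
from scipy.optimize import least_squares
from scipy.spatial.transform import Rotation as Rot
CM={n:camera_model(n) for n in("side","top")}
def proj(P,n):
    c=CM[n];T=np.linalg.inv(c["extrinsics"]);P=np.atleast_2d(P)
    q=P@T[:3,:3].T+T[:3,3];f=210/np.tan(np.radians(c["vfov"]/2))
    a=q[:,0]/-q[:,2];b=-q[:,1]/-q[:,2];s=1+c["k1"]*(a*a+b*b)
    return np.c_[c["cx"]+f*a*s,c["cy"]+f*b*s]
def tri(uv):  # {cam:(u,v)}
    r=least_squares(lambda P:np.concatenate([proj(P,n)[0]-uv[n] for n in uv]),[550,0,50])
    return r.x,np.abs(r.fun).max()
def onz(uv,n,z):
    r=least_squares(lambda p:proj([p[0],p[1],z],n)[0]-uv,[550,0]);return r.x
E
python3 - <<'E'
from h import *
for nm,s,t in [("mouth",(309.9,303.2),(207.5,231.4)),("bottom",(268,298),(212.7,204.6)),("pegtip",(331.1,366.4),(152.9,238.9)),("pegbase",(331.2,375.6),(154.7,243.6)),("bar",(309,173.4),(319.4,227.6)),("hinge",(231,174.1),(313.7,161.4))]:
    print(nm,*[np.round(v,1) for v in tri({"side":s,"top":t})])
# cup colour masks
for n,z in(("side",0),("top",0)):
    im=cv2.imread(f"pics/{n}0.png").astype(int)
    hsv=cv2.cvtColor(im.astype(np.uint8),cv2.COLOR_BGR2HSV)
    m=((hsv[...,0]<14)&(hsv[...,1]>150)&(hsv[...,2]>60)).astype(np.uint8)
    k,l,st,ce=cv2.connectedComponentsWithStats(m)
    for i in range(1,k):
        if st[i,4]>60: print(n,st[i],ce[i])
E
```

```text
mouth [477.2 206.2  25.5] 0.3
bottom [574.8 192.9  18.3] 1.4
pegtip [442.3 373.7  69.5] 1.1
pegbase [435.7 377.   29.7] 0.4
bar [ 481.7 -156.5  122.3] 1.0
hinge [ 698.3 -138.5  123.1] 0.8
side [327 270  20  32 393] [336.3129771  285.18575064]
side [269 288  39  28 903] [288.16722038 300.88372093]
side [343 311  33  26 584] [358.82191781 323.5359589 ]
top [201 203  17  29 381] [208.79002625 216.7847769 ]
top [213 245  23  16 218] [224.03669725 252.82568807]
top [184 255  18  23 239] [192.         265.92887029]
```

```bash
cat > fitcup.py <<'E'
from h import *
from scipy.optimize import minimize
def mask(im,pt):
    hsv=cv2.cvtColor(cv2.GaussianBlur(im,(3,3),0),cv2.COLOR_BGR2HSV)
    m=((hsv[...,0]<14)&(hsv[...,1]>130)&(hsv[...,2]>50)).astype(np.uint8)
    k,l=cv2.connectedComponents(m);return (l==l[pt[1],pt[0]])
S=4
def sil(pts,n):
    u=proj(pts,n);h=cv2.convexHull(((u+0.5)*S).astype(np.int32))
    a=np.zeros((420*S,560*S),np.uint8);cv2.fillConvexPoly(a,h,1)
    return cv2.resize(a.astype(np.float32),(560,420),interpolation=cv2.INTER_AREA)
def box(p,z=23,L=90,w=46):
    x,y,th=p
    c=np.array([[i,j,k] for i in(-L/2,L/2) for j in(-w/2,w/2) for k in(-w/2,w/2)])
    return c@Rot.from_euler("z",th).as_matrix().T+[x,y,z]
E
python3 - <<'E'
from fitcup import *
M={"side":mask(cv2.imread("pics/side0.png"),(288,300)),"top":mask(cv2.imread("pics/top0.png"),(209,217))}
def run(cams):
    f=lambda p:sum(np.abs(sil(box((p[0],p[1],p[2]/100)),n)-M[n]).sum()/M[n].sum() for n in cams)
    best=None
    for th in(-8,-20,5):
        r=minimize(f,[526,199,th],method="Nelder-Mead",options=dict(initial_simplex=[[526,199,th],[536,199,th],[526,209,th],[526,199,th+10]],xatol=.2,fatol=1e-3))
        if best is None or r.fun<best.fun:best=r
    return best.x,best.fun
for c in(["side","top"],["side"],["top"]):print(c,run(c))
# peg foot
for n,c in(("side",(328,380)),("top",(157,244))):
    im=cv2.imread(f"pics/{n}0.png");o=[d for d in outline_of("peg",n)]
    d=min(o,key=lambda d:np.hypot(d["bbox"][0]-c[0],d["bbox"][1]-c[1]));m=d["pixels"]
    print(n,d["bbox"],m.sum())
E
```

```text
['side', 'top'] (array([527.90759813, 201.2265025 ,  -9.10088975]), np.float64(0.310746439533624))
['side'] (array([528.16251438, 200.1324843 ,  -8.57866575]), np.float64(0.10566261879619852))
['top'] (array([528.68425863, 203.34220605,  -2.11560931]), np.float64(0.1957577720207254))
side [328.4, 379.9, 49.7, 53.4] 1759
top [157.0, 244.4, 27.8, 32.2] 722
```

```bash
python3 - <<'E'
import cv2
a=cv2.imread("pics/side0.png");b=cv2.imread("pics/top0.png")
A=cv2.resize(a[345:415,290:370],None,fx=5,fy=5,interpolation=2);B=cv2.resize(b[215:275,120:200],None,fx=5,fy=5,interpolation=2)
import numpy as np
cv2.imwrite("pics/peg0.png",np.hstack([A[:300],B]))
E
```

```text
(no output)
```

View pics/peg0.png

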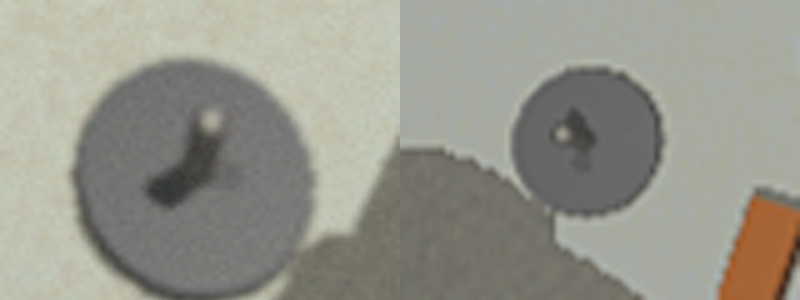

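```bash
python3 - <<'E'
from fitcup import *
print(tri({"side":(332,368.5),"top":(152.6,241.2)}))
a=np.linspace(0,2*np.pi,60)
def foot(p):return np.vstack([np.c_[p[0]+50*np.cos(a),p[1]+50*np.sin(a),0*a+z] for z in(0,10)])
M={}
for n,c in(("side",(328,380)),("top",(157,244))):
    im=cv2.imread(f"pics/{n}0.png").astype(int)
    w=np.zeros((420,560),bool);w[c[1]-40:c[1]+40,c[0]-40:c[0]+40]=1
    v=im.max(2); M[n]=v
    # bbox of hull of foot fit via edges from image above (manual)
bb={"side":np.array([290+75/5,290+315/5,345+57/5,345+298/5]),"top":np.array([120+112/5,120+263/5,215+66/5,215+217/5])}
def res(p,cams):
    o=[]
    for n in cams:
        u=proj(foot(p),n)+.5;o+=list(np.array([u[:,0].min(),u[:,0].max(),u[:,1].min(),u[:,1].max()])-bb[n])
    return o
for c in(["side"],["top"],["side","top"]):
    r=least_squares(res,[440,375],args=(c,));print(c,r.x,np.round(r.fun,1))
p=r.x
for n in bb:print(n,proj([p[0],p[1],65],n),proj([p[0],p[1],10],n))
# cup overlays
A=[]
for n,o in(("side",(250,270)),("top",(170,190))):
    im=cv2.imread(f"pics/{n}0.png");im=cv2.resize(im[o[1]:o[1]+60,o[0]:o[0]+80],None,fx=5,fy=5,interpolation=2)
    for th,col in((-.09,(255,0,0)),(-.02,(0,255,0)),):
        u=proj(box((528,201.5,th)),n);h=cv2.convexHull(((u+.5-o)*5).astype(np.int32));cv2.polylines(im,[h],True,col,1)
        t=box((528,201.5,th));t=t[t[:,2]>40][[0,1,3,2]];cv2.polylines(im,[((proj(t,n)+.5-o)*5).astype(np.int32)],True,col,1)
    A.append(im)
cv2.imwrite("pics/cup0.png",np.hstack(A))
E
```

```text
(array([438.59124527, 375.33059875,  62.61860168]), np.float64(0.17697791120900774))
['side'] [439.25827322 374.84385341] [ 0.1 -0.1 -0.8  0.7]
['top'] [439.45973403 376.88292743] [-0.3  0.3  0.1 -0.1]
['side', 'top'] [439.33173044 375.40943035] [ 0.  -0.1 -0.6  1.   0.2  0.7  0.1 -0. ]
side [[331.6605386  368.02133272]] [[328.60073956 378.41573655]]
top [[152.31387738 241.07576418]] [[157.07889603 242.67320725]]
```

View pics/cup0.png

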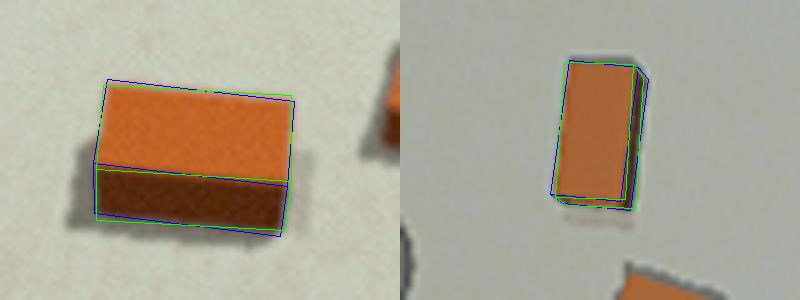

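```bash
cat >> h.py <<'E'
def pose():
    s=state();return np.array(s["eef_pos"]),Rot.from_euler("xyz",s["ee_rot"])
def frame(z,y): # tool axes
    z=np.array(z,float);z/=np.linalg.norm(z);y=np.array(y,float);y-=z*(y@z);y/=np.linalg.norm(y)
    return Rot.from_matrix(np.c_[np.cross(y,z),y,z])
def row(p,R,cur=None):
    p0,R0=cur or pose()
    d=R0.inv().apply(np.array(p)-p0)/10;w=(R0.inv()*R).as_rotvec(degrees=True)
    return np.round(np.r_[d,w],2).tolist(),"rows>=%.1f"%max(np.linalg.norm(d)/5,np.linalg.norm(w)/8.59)
def log():
    s=state()
    with open("qlog.txt","a") as f:f.write(repr([list(map(float,s["joint_positions"])),list(map(float,s["eef_pos"])),list(map(float,s["ee_rot"]))])+"\n")
    print("t",round(s["t"],2),"q",np.round(s["joint_positions"],2),"p",np.round(s["eef_pos"],1),"r",np.round(s["ee_rot"],3),"F",np.round(s["contact_force"],1),"M",np.round(s["ft_torque"],2),"g",round(s["finger_gap"],3))
c8,s8=np.cos(.08),np.sin(.08)
U=np.array([c8,-s8,0]);V=np.array([s8,c8,0]);K=np.array([0,0,1.])
E
python3 - <<'E'
from h import *
log();a=np.radians(40)
R=frame(-np.sin(a)*U-np.cos(a)*K,V)
print(row([600,195,200],frame(-K,V)));print(row([600,195,180],R))
E
```

```text
t 1.1 q [-1.22  0.69 -0.19  1.57  0.16  0.9  -0.22] p [197.6 592.9 205.5] r [3.142 0.    2.82 ] F [ 0.1 -0.5  0.1] M [-0.01 -0.01 -0.03] g 0.999
([-50.76, -25.03, 0.55, 0.0, 0.0, -13.85], 'rows>=11.3')
([-50.76, -25.03, 2.55, 4.84, 39.8, -13.28], 'rows>=11.3')
```

Call:
drive_tool:
  steps:
    - [1,-25,-12.5,0.5,0,0,-13.8]
    - [1,-25,-12.5,0.5,0,0,-13.8]
    - [1,-25,-12.5,0.5,0,0,-13.8]
    - [1,-25,-12.5,0.5,0,0,-13.8]
    - [1,-50.8,-25,2.5,4.8,39.8,-13.3]
    - [1,-50.8,-25,2.5,4.8,39.8,-13.3]
    - [1,-50.8,-25,2.5,4.8,39.8,-13.3]
    - [1,-50.8,-25,2.5,4.8,39.8,-13.3]
    - [1,-50.8,-25,2.5,4.8,39.8,-13.3]
    - [1,-50.8,-25,2.5,4.8,39.8,-13.3]
  grip_force: 50

```text
t: 2.1
eef_pos: [550.6, 241.2, 179.5]
ee_rot: [-3.137, -0.704, 3.053]
contact_force: [0.5, 1.0, -1.6]
finger_gap: 1.003
```

```bash
python3 - <<'E'
from h import *
log();a=np.radians(40)
R=frame(-np.sin(a)*U-np.cos(a)*K,V)
P=np.array([540,200.5,30]);T=P-25*(np.sin(a)*U+np.cos(a)*K)
print(T,row(T-90*R.apply([0,0,1]),R))
E
```

```text
t 2.1 q [-0.19  1.12 -0.43  0.91  0.02  1.77  0.97] p [550.6 241.2 179.5] r [-3.137 -0.704  3.053] F [ 0.5  1.  -1.6] M [-0.09 -0.76 -0.01] g 1.003
[523.98170535 201.78420438  10.84888892] ([-9.11, -4.09, 5.36, 0.04, -0.36, -0.38], 'rows>=2.3')
```

Call:
drive_tool:
  steps:
    - [1,-9.1,-4.1,5.4,0,-0.4,-0.4]
    - [1,-9.1,-4.1,5.4,0,-0.4,-0.4]
    - [1,-9.1,-4.1,5.4,0,-0.4,-0.4]
    - [1,-9.1,-4.1,5.4,0,-0.4,-0.4]
    - [1,-9.1,-4.1,5.4,0,-0.4,-0.4]
    - [1,-9.1,-4.1,5.4,0,-0.4,-0.4]

```text
t: 2.7
eef_pos: [581.8, 199.7, 82.4]
ee_rot: [3.136, -0.695, 3.067]
contact_force: [-0.5, 0.6, -0.4]
finger_gap: 1.003
```

```bash
python3 - <<'E'
from h import *
log();a=np.radians(40)
R=frame(-np.sin(a)*U-np.cos(a)*K,V)
P=np.array([540,200.5,30]);T=P-25*(np.sin(a)*U+np.cos(a)*K)
print(T,row(T,R))
ims=[snapshot("side"),snapshot("top")]
p,_=pose()
o=[(200,150),(150,150)]
A=[]
for n,im,oo in zip(("side","top"),ims,o):
    im=im.copy();u=proj(p,n)[0];cv2.circle(im,tuple(int(x) for x in u),2,(255,0,255),1)
    A.append(cv2.resize(im[oo[1]:oo[1]+180,oo[0]:oo[0]+160],None,fx=2.5,fy=2.5,interpolation=2))
cv2.imwrite("pics/pre.png",np.hstack(A))
E
```

```text
t 2.7 q [-0.15  1.25 -0.41  0.85  0.08  1.71  1.07] p [581.8 199.7  82.4] r [ 3.136 -0.695  3.067] F [-0.5  0.6 -0.4] M [-0.08 -0.67  0.03] g 1.003
[523.98170535 201.78420438  10.84888892] ([-0.14, -0.27, 9.2, 0.13, 0.2, 0.23], 'rows>=1.8')
```

View pics/pre.png

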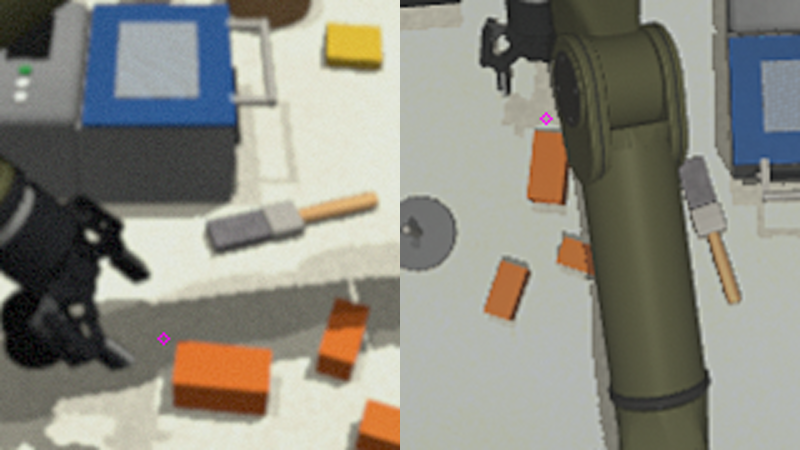

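```bash
python3 - <<'E'
from h import *
print(onz((226,162),"top",50),onz((224,253),"top",20),onz((192,265.5),"top",20))
E
```

```text
[709.97240485 149.93288306] [408.00849398 149.10592064] [365.20803657 252.85139582]
```

Call:
drive_tool:
  steps:
    - [1,-0.1,-0.3,4.5,0.1,0.2,0.2]
    - [1,-0.1,-0.3,6.5,0.1,0.2,0.2]
    - [1,-0.1,-0.3,8,0.1,0.2,0.2]
    - [1,-0.1,-0.3,9.2,0.1,0.2,0.2]
    - [1,-0.1,-0.3,9.2,0.1,0.2,0.2]
    - [1,-0.1,-0.3,9.2,0.1,0.2,0.2]

```text
t: 3.4
eef_pos: [524.4, 201.5, 11.9]
ee_rot: [3.141, -0.696, 3.062]
contact_force: [-0.6, -0.9, -0.2]
finger_gap: 0.998
```

```bash
python3 - <<'E'
from h import *
log()
ims=[snapshot("side")]
cv2.imwrite("pics/pre2.png",cv2.resize(ims[0][200:360,180:400],None,fx=3,fy=3,interpolation=2))
E
```

```text
t 3.4 q [-0.13  1.26 -0.42  1.11  0.1   1.45  1.05] p [524.4 201.5  11.9] r [ 3.141 -0.696  3.062] F [-0.6 -0.9 -0.2] M [-0.07 -0.64  0.  ] g 0.998
```

View pics/pre2.png

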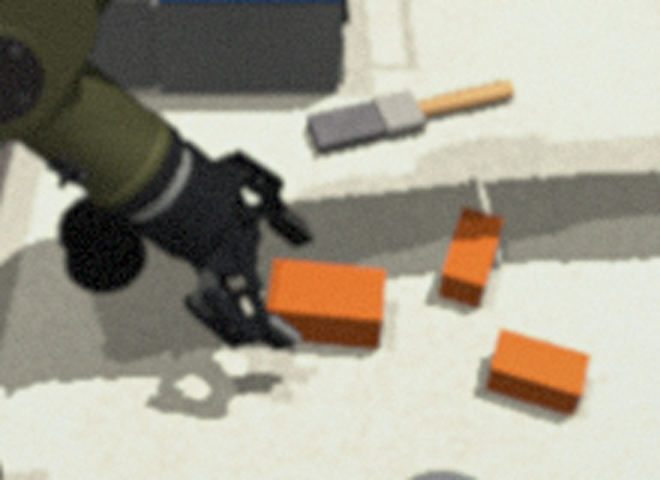

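Call:
drive_tool:
  steps:
    - [0.3,0,0,0,0,0,0]
    - [0.2,0,0,0,0,0,0]
    - [0,0,0,0,0,0,0]
    - [0,0,0,0,0,0,0]
    - [0,0,0,0,0,0,0]
    - [0,0,0,0,0,0,0]
    - [0,0,0,0,0,0,0]
    - [0,0,0,0,0,0,0]
  grip_force: 50

```text
t: 4.25
eef_pos: [525.6, 201.4, 12.5]
ee_rot: [3.14, -0.694, 3.062]
contact_force: [2.9, -1.3, 6.1]
finger_gap: 0.521
```

```bash
python3 - <<'E'
from h import *
log()
# lift goal: straight up 120 keeping orientation
p,R=pose();print(row(p+[-20,0,130],R))
ims=[snapshot("side")]
cv2.imwrite("pics/gr.png",cv2.resize(ims[0][200:360,180:400],None,fx=3,fy=3,interpolation=2))
E
```

```text
t 4.25 q [-0.13  1.26 -0.42  1.11  0.1   1.45  1.05] p [525.6 201.4  12.5] r [ 3.14  -0.694  3.062] F [ 2.9 -1.3  6.1] M [-0.12 -0.41  0.09] g 0.521
([9.85, -0.15, -8.72, 0.0, 0.0, 0.0], 'rows>=2.6')
```

View pics/gr.png

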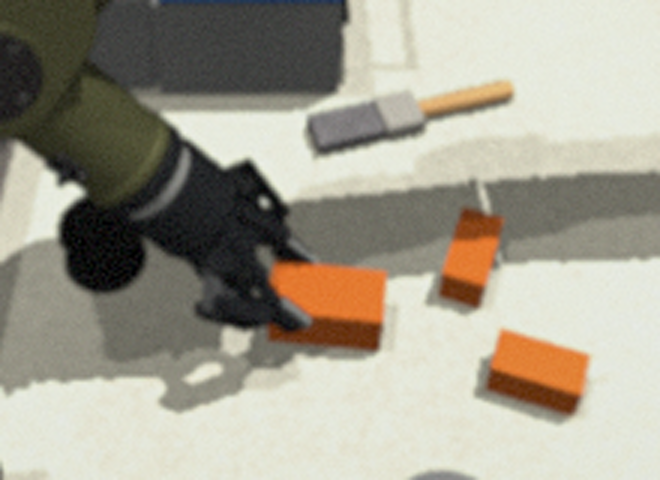

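Call:
drive_tool:
  steps:
    - [0,3,0,-3,0,0,0]
    - [0,6,0,-6,0,0,0]
    - [0,10,0,-9,0,0,0]
    - [0,10,0,-9,0,0,0]
    - [0,10,0,-9,0,0,0]
    - [0,10,0,-9,0,0,0]
  grip_force: 50

```text
t: 4.9
eef_pos: [505.7, 202.2, 144.2]
ee_rot: [-3.141, -0.696, 3.061]
contact_force: [-0.2, 0.5, -1.5]
finger_gap: 0.525
```

```bash
python3 - <<'E'
from h import *
log()
for n in("side","top"):
    im=snapshot(n);cv2.imwrite(f"pics/lift_{n}.png",im)
    for k in("cup_mouth","cup_bottom"):
        print(n,k,[(round(d["score"],2),d["point"]) for d in mark_of(k,n)])
p,R=pose()
# expected cup in tool frame from grasp: centre
E
```

```text
t 4.9 q [-0.12  1.07 -0.44  1.18  0.04  1.56  1.  ] p [505.7 202.2 144.2] r [-3.141 -0.696  3.061] F [-0.2  0.5 -1.5] M [-0.05 -0.83  0.02] g 0.525
side cup_mouth [(0.95, [339.8, 274.5]), (0.63, [371.2, 327.9]), (0.62, [321.4, 272.7])]
side cup_bottom [(0.87, [277.7, 264.7]), (0.79, [341.7, 320.6]), (0.78, [334.2, 301.2])]
top cup_mouth [(0.59, [188.7, 279.0]), (0.58, [199.8, 230.9]), (0.53, [399.0, 237.2]), (0.5, [231.9, 255.2]), (0.34, [311.6, 183.7])]
top cup_bottom [(0.68, [214.2, 251.5]), (0.65, [202.1, 201.9]), (0.62, [194.0, 255.0])]
```

View pics/lift_side.png

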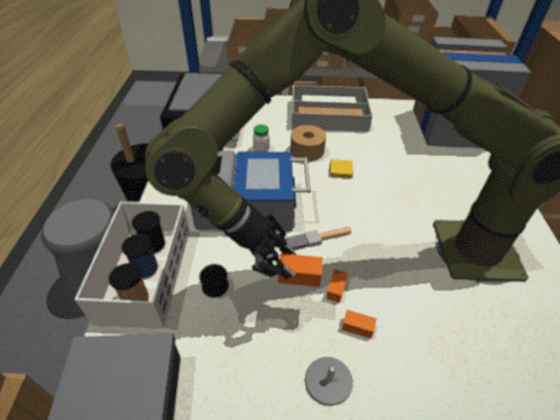

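```bash
cat >> h.py <<'E'
Rg=Rot.from_euler("xyz",[3.14,-.694,3.062]);pg=np.array([525.6,201.4,12.5])
C_T=Rg.inv().apply(np.array([528,201.5,23])-pg)   # cup centre in tool
A_T=Rg.inv().apply(-U)  # mouth axis in tool
E
python3 - <<'E'
from h import *
p,R=pose()
c=p+R.apply(C_T);a=R.apply(A_T);print("cup pred",c,"mouth",c+45*a,"bottom",c-45*a,C_T)
print(tri({"side":(321.4,272.7),"top":(199.8,230.9)}),tri({"side":(277.7,264.7),"top":(202.1,201.9)}))
Rt=Rot.from_euler("z",45,degrees=True)*Rot.from_rotvec(-np.pi/2*V)*R
print("mouth dir",Rt.apply(A_T),"toolz",Rt.apply([0,0,1]))
t=np.array([439.3,375.5,170]);print(t-Rt.apply(C_T),row(t-Rt.apply(C_T),Rt))
E
```

```text
cup pred [508.44156455 202.82335633 155.25032422] mouth [463.585809   206.42259466 155.33203959] bottom [553.2973201  199.22411799 155.16860885] [ 4.8830666   0.30578756 -9.59594469]
(array([462.64617034, 207.77159605, 153.39970148]), np.float64(0.5851803319477824)) (array([554.08457449, 201.59838686, 166.68999353]), np.float64(0.8466063513100437))
mouth dir [-0.0014271  -0.00112498 -0.99999835] toolz [ 0.58379313  0.49828677 -0.64101161]
[447.48403814 382.07762209 167.59658424] ([7.05, 17.41, 2.92, -4.46, -84.88, -49.62], 'rows>=11.5')
```

Call:
drive_tool:
  steps:
    - [0,2,3,-2,-0.7,-14,-8]
    - [0,3,6,-2,-0.7,-14,-8]
    - [0,4,9,0,-1.5,-28,-16.5]
    - [0,5,12,1,-2.2,-42,-24.8]
    - [0,7,14,2,-3,-56,-33]
    - [0,7,17.4,2.9,-3.8,-70,-41]
    - [0,7,17.4,2.9,-4.5,-84.9,-49.6]
    - [0,7,17.4,2.9,-4.5,-84.9,-49.6]
    - [0,7,17.4,2.9,-4.5,-84.9,-49.6]
    - [0,7,17.4,2.9,-4.5,-84.9,-49.6]

```text
t: 6.2
eef_pos: [452.5, 361.8, 160.0]
ee_rot: [3.057, 0.325, -2.743]
contact_force: [0.4, -0.7, -1.8]
finger_gap: 0.53
```

```bash
python3 - <<'E'
from h import *
log();p,R=pose();print("cup",p+R.apply(C_T),"mouth dir",R.apply(A_T),"tz",R.apply([0,0,1]))
E
```

```text
t 6.2 q [-0.58  0.61 -0.31  2.11  1.12  0.25  0.1 ] p [452.5 361.8 160. ] r [ 3.057  0.325 -2.743] F [ 0.4 -0.7 -1.8] M [-0.29  0.33 -0.03] g 0.53
cup [445.5904625  358.32789651 167.5720841 ] mouth dir [-0.50471063 -0.15490079 -0.84927789] tz [ 0.26023219  0.20087564 -0.9444195 ]
```

```bash
cat > tgt.py <<'E'
from h import *
def target(z,az=40.4,x=439.3,y=375.5):
    # cup axis exactly down; u dir azimuth az
    a=np.radians(az);u=np.array([np.cos(a),np.sin(a),0]);v=np.array([-np.sin(a),np.cos(a),0])
    W0=np.c_[U,V,K];W1=np.c_[u,v,K]
    Rt=Rot.from_matrix(W1)*Rot.from_rotvec([0,-np.pi/2,0])*Rot.from_matrix(W0.T)*Rg
    return np.array([x,y,z])-Rt.apply(C_T),Rt
E
python3 - <<'E'
from tgt import *
for az in(40.4,70,10):
    t,R=target(180,az);print(az,R.apply(A_T),row(t,R))
E
```

```text
40.4 [-3.14312832e-17 -1.12927292e-16 -1.00000000e+00] ([-0.87, 2.19, -1.38, -5.44, -30.7, -16.0], 'rows>=4.1')
70 [-8.25687263e-17 -2.62070589e-17 -1.00000000e+00] ([-0.61, 2.66, -1.43, -22.53, -28.02, -40.51], 'rows>=6.3')
10 [-3.81511978e-16 -5.46276143e-18 -1.00000000e+00] ([-0.88, 1.64, -1.43, 11.97, -31.97, 9.37], 'rows>=4.1')
```

Call:
drive_tool:
  steps:
    - [0,-0.9,2.2,-1.4,-1.4,-7.7,-4]
    - [0,-0.9,2.2,-1.4,-2.7,-15.3,-8]
    - [0,-0.9,2.2,-1.4,-4,-23,-12]
    - [0,-0.9,2.2,-1.4,-5.4,-30.7,-16]
    - [0,-0.9,2.2,-1.4,-5.4,-30.7,-16]
    - [0,-0.9,2.2,-1.4,-5.4,-30.7,-16]
    - [0,-0.9,2.2,-1.4,-5.4,-30.7,-16]
    - [0,-0.9,2.2,-1.4,-5.4,-30.7,-16]
    - [0,-0.9,2.2,-1.4,-5.4,-30.7,-16]
    - [0,-0.9,2.2,-1.4,-5.4,-30.7,-16]

```text
t: 7.2
eef_pos: [452.8, 385.2, 179.0]
ee_rot: [-3.141, 0.872, -2.437]
contact_force: [-1.6, 1.1, -2.1]
finger_gap: 0.526
```

```bash
python3 - <<'E'
from tgt import *
log();p,R=pose();print("cup",p+R.apply(C_T),"mouth dir",R.apply(A_T),"tz",R.apply([0,0,1]))
t,R=target(180,40.4);print(row(t,R))
E
```

```text
t 7.2 q [-0.16  1.17 -1.46  2.56  2.22  1.6  -0.54] p [452.8 385.2 179. ] r [-3.141  0.872 -2.437] F [-1.6  1.1 -2.1] M [-0.57  0.83  0.21] g 0.526
cup [444.61080226 378.66132544 181.39691078] mouth dir [-0.00312426 -0.00379656 -0.99998791] tz [ 0.58348844  0.49564966 -0.64332936]
([0.49, 0.11, -0.38, -0.12, -0.28, -0.03], 'rows>=0.1')
```

```bash
cat > fk.py <<'E'
import numpy as np,itertools
from scipy.spatial.transform import Rotation as Rot
from scipy.optimize import least_squares
D=[eval(l) for l in open("qlog.txt")]
def chain(q,s,f0,f7,f5):
    ax="zyzyzyz";Rs=[Rot.identity()];R=Rot.from_euler("z",f0)
    Rs=[R]
    for i in range(7):
        a=s[i]*q[i]+(f5 if i==4 else 0)
        R=R*Rot.from_euler(ax[i],a);Rs.append(R)
    R=R*Rot.from_euler("z",f7)
    return Rs,R
E
python3 - <<'E'
from fk import *
print(len(D))
best=[]
for s in itertools.product([1,-1],repeat=7):
    if s[1]<0: continue
    for f5 in(0,np.pi):
      def res(x):
        return np.concatenate([(chain(q,s,x[0],x[1],f5)[1].inv()*Rot.from_euler("xyz",r)).as_rotvec() for q,p,r in D])
      for i0 in((0,0),(0,3.1),(3.1,0),(1.5,1.5),(1.5,-1.5),(-1.5,-1.5),(-1.5,1.5)):
        r=least_squares(res,i0);best.append((r.cost,s,f5,r.x))
best.sort(key=lambda b:b[0])
for b in best[:4]:print(b)
E
```

```text
8
(np.float64(9.83602143537877e-31), (-1, 1, -1, 1, -1, 1, -1), 0, array([6.71832679e-16, 1.57079633e+00]))
(np.float64(1.2905352149654518e-30), (-1, 1, -1, 1, -1, -1, -1), 3.141592653589793, array([1.50466240e-16, 4.71238898e+00]))
(np.float64(5.3789104834816906e-30), (-1, 1, -1, 1, -1, -1, -1), 3.141592653589793, array([ 1.94854392e-15, -1.57079633e+00]))
(np.float64(6.729843077566771e-30), (-1, 1, -1, 1, -1, -1, -1), 3.141592653589793, array([ 2.56290412e-16, -1.57079633e+00]))
```

```bash
python3 - <<'E'
from h import *
for n in("side","top"): cv2.imwrite(f"pics/rot_{n}.png",snapshot(n))
E
```

```text
(no output)
```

View pics/rot_side.png

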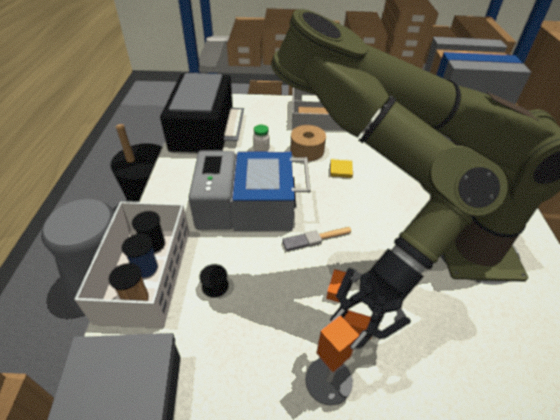

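View pics/rot_top.png

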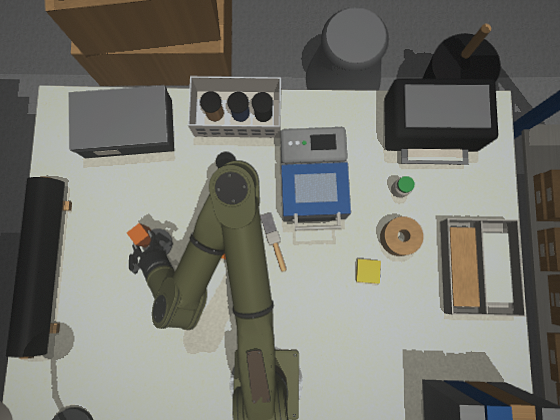

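```bash
cat >> fk.py <<'E'
S7=(-1,1,-1,1,-1,1,-1)
LO=np.array([-3.01,-.46,-1.47,.13,-1,.04,-2.66]);HI=np.array([3.01,2.08,1.51,2.56,4.14,2.09,2.66])
def fitpos():
    # offsets: unknowns z0(base), then per-frame vectors in x,z after joints 2,4,6 ; min-norm LSQ
    A=[];b=[]
    for q,p,r in D:
        Rs,R=chain(q,S7,0,np.pi/2,0)
        M=[np.array([[0],[0],[1.]])]
        for k in(2,4,6): M.append(Rs[k].as_matrix()[:,[0,2]])
        A.append(np.hstack(M));b.append(p)
    A=np.vstack(A);b=np.concatenate(b)
    x,res,rk,sv=np.linalg.lstsq(A,b,rcond=None)
    return x,np.abs(A@x-b).max(),sv
OFF=None
def fk(q,full=False):
    global OFF
    if OFF is None: OFF=fitpos()[0]
    Rs,R=chain(q,S7,0,np.pi/2,0)
    p=np.array([0,0,OFF[0]]);pts=[p]
    for i,k in enumerate((2,4,6)):
        m=Rs[k].as_matrix();p=p+m[:,0]*OFF[1+2*i]+m[:,2]*OFF[2+2*i];pts.append(p)
    return (p,R,pts) if full else (p,R)
def ik(p,R,q0,w=0.02,mid=None):
    m=(LO+HI)/2 if mid is None else mid
    def f(q):
        P,Q=fk(q);return np.r_[(P-p)/50,(Q.inv()*R).as_rotvec()*3,w*(q-m)/(HI-LO)]
    r=least_squares(f,np.clip(q0,LO+1e-3,HI-1e-3),bounds=(LO,HI))
    P,Q=fk(r.x);return r.x,np.linalg.norm(P-p),np.degrees((Q.inv()*R).magnitude())
E
python3 - <<'E'
from fk import *
np.set_printoptions(suppress=True,precision=2)
print(fitpos())
from tgt import *
q0=np.array(state()["joint_positions"])
mid=(LO+HI)/2
rng=np.random.default_rng(0)
for az in range(-40,125,15):
    out=[]
    for z in(180,55):
        t,R=target(z,az);b=None
        for k in range(25):
            s=q0 if k==0 else rng.uniform(LO,HI)
            q,e,a=ik(t,R,s)
            if e<1 and a<1:
                mg=np.min(np.minimum(q-LO,HI-q));c=-mg
                if b is None or c<b[0]:b=(c,q,mg)
        out.append((b[1],round(b[2],2),fk(b[1],True)[2][2].round(0)) if b else None)
    print(az,out)
E
```

```text
(array([304.15,  61.72, 531.58, -28.68, 317.22,  34.98, 293.8 ]), np.float64(34.267132819315975), array([5.37, 4.45, 2.02, 1.28, 0.97, 0.72, 0.43]))
-40 [(array([-1.1 ,  0.84, -0.01,  1.84,  1.04,  1.06, -1.06]), np.float64(0.72), array([270., 539., 342.])), (array([-1.08,  1.05, -0.06,  1.85,  1.18,  1.  , -1.31]), np.float64(0.71), array([263., 534., 215.]))]
-25 [(array([-1.05,  0.79, -0.14,  2.07,  1.37,  1.01, -1.23]), np.float64(0.49), array([230., 485., 340.])), (array([-1.03,  1.03, -0.18,  2.08,  1.55,  1.03, -1.52]), np.float64(0.48), array([224., 477., 214.]))]
-10 [(array([-0.96,  0.77, -0.28,  2.28,  1.71,  1.05, -1.39]), np.float64(0.28), array([207., 422., 339.])), (array([-0.96,  1.03, -0.26,  2.29,  1.9 ,  1.14, -1.67]), np.float64(0.27), array([205., 413., 214.]))]
5 [(array([-0.85,  0.76, -0.4 ,  2.46,  2.03,  1.14, -1.47]), np.float64(0.1), array([202., 358., 339.])), (array([-0.88,  1.06, -0.3 ,  2.46,  2.22,  1.3 , -1.72]), np.float64(0.1), array([203., 349., 214.]))]
20 [(array([-0.56,  0.86, -0.82,  2.56,  2.15,  1.39, -1.25]), np.float64(0.0), array([213., 30
[... 693 characters left out ...]
1.13, -0.59]), np.float64(0.0), array([317., 181., 226.]))]
80 [(array([ 0.15,  0.98, -1.21,  2.41,  2.66,  0.54, -0.16]), np.float64(0.15), array([368., 166., 361.])), (array([-0.01,  1.14, -0.75,  2.45,  3.32,  0.74, -0.56]), np.float64(0.11), array([371., 157., 226.]))]
95 [(array([ 0.24,  1.1 , -1.44,  2.14,  1.54,  0.37,  1.18]), np.float64(0.03), array([444., 180., 390.])), (array([ 0.18,  1.26, -1.17,  2.25,  2.45,  0.34,  0.5 ]), np.float64(0.3), array([427., 169., 253.]))]
110 [(array([-0.04,  0.85, -0.49,  1.96, -1.  ,  0.62, -2.27]), np.float64(0.0), array([541., 165., 345.])), (array([ 0.22,  1.42, -1.41,  1.9 ,  1.08,  0.54,  2.08]), np.float64(0.06), array([523., 198., 264.]))]
```

```bash
python3 - <<'E'
from fk import *
np.set_printoptions(suppress=True,precision=2)
b=np.concatenate([p for q,p,r in D])
for cols in [{2:(0,1,2),4:(0,1,2),6:(0,1,2)},{1:(0,),2:(2,),3:(0,),4:(2,),5:(0,),6:(2,)},{1:(0,),2:(0,2),3:(0,),4:(0,2),5:(0,),6:(0,2)},{2:(2,),3:(0,),4:(0,2),6:(0,2)}]:
    A=[]
    for q,p,r in D:
        Rs,R=chain(q,S7,0,np.pi/2,0)
        A.append(np.hstack([np.array([[0],[0],[1.]])]+[Rs[k].as_matrix()[:,list(c)] for k,c in cols.items()]))
    A=np.vstack(A);x=np.linalg.lstsq(A,b,rcond=None)[0];print(cols,x,np.abs(A@x-b).max(),np.linalg.svd(A)[1].min())
E
```

```text
{2: (0, 1, 2), 4: (0, 1, 2), 6: (0, 1, 2)} [346.9   -0.   -18.8  563.41  -0.   -26.9  344.8    0.    -0.35 359.29] 7.958078640513122e-13 0.26740486966064675
{1: (0,), 2: (2,), 3: (0,), 4: (2,), 5: (0,), 6: (2,)} [296.27  94.98 475.44  11.   278.8   17.63 278.73] 36.29118813279297 0.27149654499177306
{1: (0,), 2: (0, 2), 3: (0,), 4: (0, 2), 5: (0,), 6: (0, 2)} [294.39   5.33  57.86 519.47  22.3  -33.19 303.76   6.08  40.01 269.57] 35.35508945639114 0.19798567328919964
{2: (2,), 3: (0,), 4: (0, 2), 6: (0, 2)} [233.57 549.26  35.79 -39.86 296.07  39.53 276.71] 43.771872813053164 0.3604438257537765
```

```bash
cat >> fk.py <<'E'
OF=[346.9,(0,-18.8,563.41),(0,-26.9,344.8),(0,-.35,359.29)]
def fk(q,full=False):
    Rs,R=chain(q,S7,0,np.pi/2,0)
    p=np.array([0,0,OF[0]]);pts=[p]
    for i,k in enumerate((2,4,6)):
        p=p+Rs[k].apply(OF[1+i]);pts.append(p)
    return (p,R,pts) if full else (p,R)
E
python3 - <<'E'
from fk import *
np.set_printoptions(suppress=True,precision=2)
from tgt import *
q0=np.array(state()["joint_positions"]);print(fk(q0)[0],pose()[0])
rng=np.random.default_rng(0)
for az in range(-100,181,20):
    out=[]
    for z in(180,55):
        t,R=target(z,az);b=None
        for k in range(25):
            s=q0 if k==0 else rng.uniform(LO,HI)
            q,e,a=ik(t,R,s)
            if e<1 and a<1:
                mg=np.min(np.minimum(q-LO,HI-q));c=-mg
                if b is None or c<b[0]:b=(c,q,mg)
        out.append((b[1],round(b[2],2),fk(b[1],True)[2][2].round(0)) if b else None)
    print(az,out)
E
```

```text
[452.28 382.66 172.87] [452.27 382.66 172.87]
-100 [(array([-1.02,  1.13,  0.13,  1.02,  0.25,  1.8 , -1.14]), np.float64(0.29), array([484., 637., 407.])), (array([-1.  ,  1.28,  0.07,  1.01,  0.27,  1.66, -1.22]), np.float64(0.43), array([484., 637., 282.]))]
-80 [(array([-1.14,  1.05,  0.14,  1.25,  0.41,  1.57, -1.01]), np.float64(0.52), array([392., 637., 407.])), (array([-1.11,  1.21,  0.07,  1.24,  0.45,  1.44, -1.12]), np.float64(0.65), array([392., 637., 282.]))]
-60 [(array([-1.21,  0.95,  0.08,  1.51,  0.63,  1.33, -0.99]), np.float64(0.76), array([305., 605., 407.])), (array([-1.18,  1.14,  0.02,  1.51,  0.7 ,  1.22, -1.14]), np.float64(0.87), array([305., 605., 282.]))]
-40 [(array([-1.22,  0.87, -0.03,  1.78,  0.94,  1.14, -1.08]), np.float64(0.78), array([235., 546., 407.])), (array([-1.19,  1.08, -0.09,  1.78,  1.07,  1.07, -1.3 ]), np.float64(0.78), array([235., 545., 282.]))]
-20 [(array([-1.17,  0.8 , -0.18,  2.05,  1.33,  1.05, -1.24]), np.float64(0.51), array([189., 465., 407.])), (array([-1.15,  1.05, -0.2 ,  2.05,  1.52,  1.06, -1.52]), np.float64(0.51), array(
[... 1264 characters left out ...]
, -2.04]), np.float64(0.0), array([573., 146., 283.]))]
140 [(array([-0.28,  0.95, -0.19,  1.51, -0.65,  1.22, -2.29]), np.float64(0.35), array([643., 206., 408.])), (array([-0.29,  1.13, -0.18,  1.51, -0.68,  1.09, -2.16]), np.float64(0.32), array([643., 206., 283.]))]
160 [(array([-0.36,  1.04, -0.22,  1.24, -0.45,  1.5 , -2.27]), np.float64(0.39), array([689., 286., 408.])), (array([-0.36,  1.21, -0.21,  1.24, -0.43,  1.36, -2.18]), np.float64(0.48), array([689., 286., 283.]))]
180 [(array([-0.48,  1.12, -0.19,  1.01, -0.3 ,  1.76, -2.14]), np.float64(0.33), array([705., 377., 408.])), (array([-0.48,  1.28, -0.19,  1.01, -0.27,  1.61, -2.08]), np.float64(0.48), array([705., 377., 283.]))]
```

```bash
python3 - <<'E'
from tgt import *
log();t,R=target(180,-15);print(row(t,R));print(pose()[0])
E
```

```text
t 7.3 q [-0.15  1.18 -1.46  2.56  2.22  1.6  -0.55] p [452.3 382.7 172.9] r [ 3.135  0.861 -2.447] F [-1.3 -0.8 -1. ] M [-0.62  0.85 -0.02] g 0.525
([0.21, -0.59, -0.98, 42.15, -0.96, 35.38], 'rows>=6.4')
[452.27482319 382.66422859 172.8701601 ]
```

Call:
drive_tool:
  steps:
    - [0,0,-0.1,-0.5,6,-0.1,5]
    - [0,0,-0.2,-0.8,12,-0.3,10.1]
    - [0,0.1,-0.3,-1,18,-0.4,15.1]
    - [0,0.1,-0.4,-1,24,-0.6,20.2]
    - [0,0.2,-0.5,-1,30,-0.7,25.2]
    - [0,0.2,-0.6,-1,36,-0.8,30.2]
    - [0,0.2,-0.6,-1,42.2,-1,35.4]
    - [0,0.2,-0.6,-1,42.2,-1,35.4]
    - [0,0.2,-0.6,-1,42.2,-1,35.4]
    - [0,0.2,-0.6,-1,42.2,-1,35.4]

```text
t: 8.3
eef_pos: [449.5, 372.0, 178.4]
ee_rot: [3.14, 0.879, 2.882]
contact_force: [0.1, -0.1, -1.3]
finger_gap: 0.525
```

```bash
python3 - <<'E'
from tgt import *
log();p,R=pose();print("cup",p+R.apply(C_T),"mouth dir",R.apply(A_T));t,R=target(180,-15);print(row(t,R))
E
```

```text
t 8.3 q [-0.59  1.18 -1.33  2.1   1.58  2.02 -1.27] p [449.5 372.  178.4] r [3.14  0.879 2.882] F [ 0.1 -0.1 -1.3] M [ 0.21  0.94 -0.05] g 0.525
cup [439.43163947 374.93221139 180.7836078 ] mouth dir [ 1.97989367e-03 -2.40805137e-04 -9.99998011e-01]
([0.08, 0.05, 0.03, 0.11, 0.11, 0.07], 'rows>=0.0')
```

```bash
python3 - <<'E'
from tgt import *
from fk import fk
print([p.round() for p in fk(state()["joint_positions"],True)[2]])
p,R=pose();c=p+R.apply(C_T);Rc=Rot.from_euler("z",-15,degrees=True)
pts=np.array([[i,j,k] for i in(-23,23) for j in(-23,23) for k in(-45,45)])@Rc.as_matrix().T+c
A=[]
for n,o in(("side",(280,270)),("top",(110,180))):
    im=snapshot(n)
    im=cv2.resize(im[o[1]:o[1]+130,o[0]:o[0]+100],None,fx=4,fy=4,interpolation=2)
    h=cv2.convexHull(((proj(pts,n)+.5-o)*4).astype(np.int32));cv2.polylines(im,[h],True,(255,0,0),1)
    A.append(im)
cv2.imwrite("pics/above.png",np.hstack(A))
E
```

```text
[array([  0.,   0., 347.]), array([442., 275., 563.]), array([182., 442., 408.]), array([450., 372., 178.])]
```

View pics/above.png

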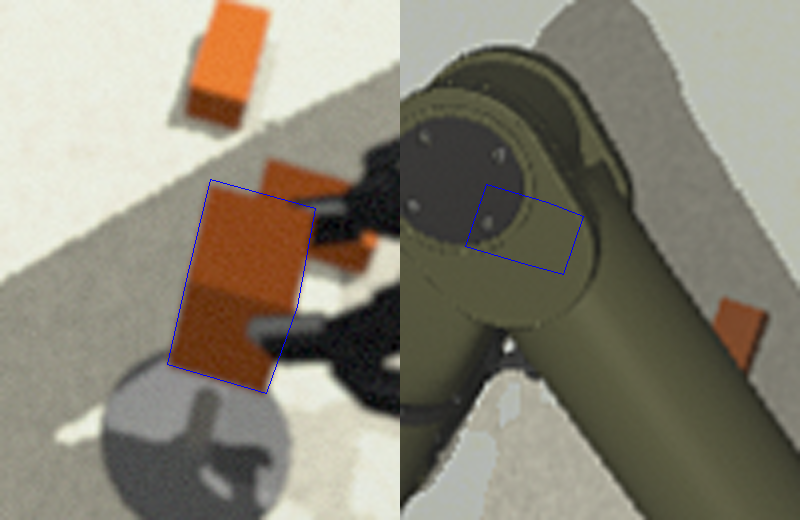

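```bash
python3 - <<'E'
from tgt import *
for z in (110,75,62,56):
    t,R=target(z,-15);print(z,row(t,R))
E
```

```text
110 ([5.45, 0.07, 4.46, 0.05, 0.08, 0.06], 'rows>=1.4')
75 ([8.15, 0.07, 6.7, 0.05, 0.08, 0.06], 'rows>=2.1')
62 ([9.15, 0.07, 7.53, 0.05, 0.08, 0.06], 'rows>=2.4')
56 ([9.61, 0.07, 7.91, 0.05, 0.08, 0.06], 'rows>=2.5')
```

Call:
drive_tool:
  steps:
    - [0,2,0.1,1.6,0,0,0]
    - [0,4,0.1,3.3,0,0,0]
    - [0,5.5,0.1,4.5,0,0,0]
    - [0,7,0.1,5.7,0,0,0]
    - [0,8.2,0.1,6.7,0,0,0]
    - [0,8.2,0.1,6.7,0,0,0]
    - [0,8.2,0.1,6.7,0,0,0]

```text
t: 9.1
eef_pos: [449.1, 372.8, 72.4]
ee_rot: [3.141, 0.878, 2.882]
contact_force: [0.3, 0.7, -0.7]
finger_gap: 0.522
```

```bash
python3 - <<'E'
from tgt import *
log();p,R=pose();print("cup",p+R.apply(C_T),"mouth dir",R.apply(A_T));
for z in(60,55,51):t,R=target(z,-15);print(row(t,R))
E
```

```text
t 9.1 q [-0.63  1.36 -1.21  2.1   1.73  2.02 -1.37] p [449.1 372.8  72.4] r [3.141 0.878 2.882] F [ 0.3  0.7 -0.7] M [0.24 0.9  0.02] g 0.522
cup [439.04260144 375.74940223  74.80515654] mouth dir [ 1.14752252e-03 -4.53734750e-04 -9.99999239e-01]
([1.12, -0.02, 0.97, 0.06, 0.07, 0.06], 'rows>=0.3')
([1.51, -0.02, 1.29, 0.06, 0.07, 0.06], 'rows>=0.4')
([1.81, -0.02, 1.54, 0.06, 0.07, 0.06], 'rows>=0.5')
```

Call:
drive_tool:
  steps:
    - [0,0.6,0,0.5,0,0,0]
    - [0,1,0,0.9,0,0,0]
    - [0,1.2,0,1,0,0,0]
    - [0,1.35,0,1.15,0,0,0]
    - [0,1.35,0,1.15,0,0,0]

```text
t: 9.6
eef_pos: [449.3, 372.6, 54.5]
ee_rot: [3.141, 0.878, 2.882]
contact_force: [0.1, 0.5, -1.2]
finger_gap: 0.527
```

```bash
python3 - <<'E'
from tgt import *
log();p,R=pose();print("cup",p+R.apply(C_T),"mouth dir",R.apply(A_T));
for z in(55,53):t,R=target(z,-15);print(row(t,R))
E
```

```text
t 9.6 q [-0.64  1.39 -1.19  2.09  1.75  2.02 -1.39] p [449.3 372.6  54.5] r [3.141 0.878 2.882] F [ 0.1  0.5 -1.2] M [0.3  0.92 0.01] g 0.527
cup [439.26490568 375.63568711  56.90977964] mouth dir [ 1.08020745e-03 -6.24386186e-04 -9.99999222e-01]
([0.14, -0.01, 0.13, 0.05, 0.07, 0.07], 'rows>=0.0')
([0.3, -0.01, 0.26, 0.05, 0.07, 0.07], 'rows>=0.1')
```

Call:
drive_tool:
  steps:
    - [0,0.1,0,0.1,0,0,0]
    - [0,0.2,0,0.17,0,0,0]
    - [0,0.28,0,0.24,0,0,0]
    - [0,0.28,0,0.24,0,0,0]

```text
t: 10.0
eef_pos: [449.8, 372.8, 53.8]
ee_rot: [3.14, 0.882, 2.882]
contact_force: [-6.6, -2.0, 13.3]
finger_gap: 0.525
```

```bash
python3 - <<'E'
from tgt import *
log();p,R=pose();print("cup",p+R.apply(C_T),"mouth dir",R.apply(A_T));
im=snapshot("side");cv2.imwrite("pics/down.png",cv2.resize(im[290:420,280:440],None,fx=4,fy=4,interpolation=2))
E
```

```text
t 10.0 q [-0.64  1.39 -1.19  2.09  1.76  2.02 -1.39] p [449.8 372.8  53.8] r [3.14  0.882 2.882] F [-6.6 -2.  13.3] M [-0.66 -0.35 -0.7 ] g 0.525
cup [439.74205148 375.77091819  56.11220259] mouth dir [ 5.64244861e-03 -9.41783885e-04 -9.99983638e-01]
```

View pics/down.png

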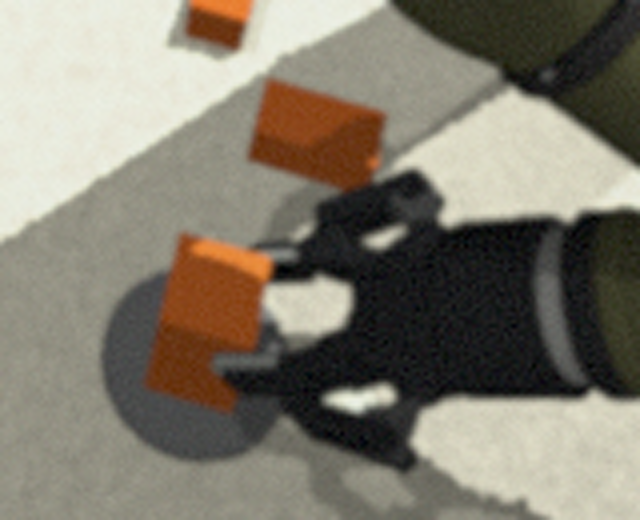

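Call:
drive_tool:
  steps:
    - [0,-0.08,0,-0.07,0,0,0]
    - [0.6,-0.08,0,-0.07,0,0,0]
    - [0.8,-0.08,0,-0.07,0,0,0]
    - [0.9,-0.08,0,-0.07,0,0,0]
    - [0.9,-0.08,0,-0.07,0,0,0]
    - [0.9,-0.08,0,-0.07,0,0,0]

```text
t: 10.65
eef_pos: [449.8, 372.7, 54.7]
ee_rot: [3.14, 0.882, 2.882]
contact_force: [0.6, -0.5, -0.2]
finger_gap: 0.903
```

```bash
python3 - <<'E'
from tgt import *
log()
im=snapshot("side");cv2.imwrite("pics/rel.png",cv2.resize(im[290:420,280:440],None,fx=4,fy=4,interpolation=2))
E
```

```text
t 10.65 q [-0.64  1.39 -1.19  2.09  1.76  2.02 -1.39] p [449.8 372.7  54.7] r [3.14  0.882 2.882] F [ 0.6 -0.5 -0.2] M [ 0.25  0.76 -0.02] g 0.903
```

View pics/rel.png

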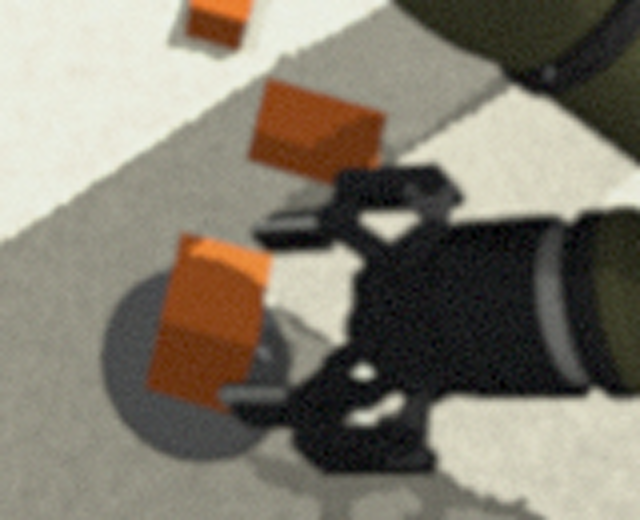

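Released and the cup stands on the foot. I'll retreat along the tool axis.

Call:
drive_tool:
  steps:
    - [1,0,0,-1.5,0,0,0]
    - [1,0,0,-4,0,0,0]
    - [1,0,0,-8,0,0,0]
    - [1,0,0,-12,0,0,0]
    - [1,0,0,-15,0,0,0]
    - [1,0,0,-15,0,0,0]
    - [1,0,0,-15,0,0,0]

```text
t: 11.4
eef_pos: [337.7, 402.6, 150.2]
ee_rot: [3.139, 0.883, 2.883]
contact_force: [0.9, 1.2, 0.6]
finger_gap: 0.998
```

```bash
python3 - <<'E'
from tgt import *
from fk import fk,ik,LO,HI
np.set_printoptions(suppress=True,precision=2)
log();q0=np.array(state()["joint_positions"])
print([p.round() for p in fk(q0,True)[2]])
for n in("side","top"): cv2.imwrite(f"pics/ret_{n}.png",snapshot(n))
# options for bar grasp: tool down, jaw along machine x (yaw 4.8deg)
for yaw in(4.8,184.8):
  a=np.radians(yaw);R=frame(-K,[np.cos(a),np.sin(a),0])
  for P in([482,-157,200],[482,-157,118],[557,-150,280]):
    q,e,d=ik(np.array(P),R,q0);q2,e2,d2=ik(np.array(P),R,np.array([.3,.7,0,1.6,0,.9,0]))
    print(yaw,P,q,round(e,2),q2,round(e2,2),"marg",np.min(np.minimum(q2-LO,HI-q2)).round(2))
E
```

```text
t 11.4 q [-0.85  1.22 -1.29  2.11  1.41  2.04 -1.56] p [337.7 402.6 150.2] r [3.14 0.88 2.88] F [0.9 1.2 0.6] M [ 0.25  0.78 -0.  ] g 0.998
[array([  0.,   0., 347.]), array([362., 386., 540.]), array([ 69., 473., 378.]), array([338., 403., 150.])]
4.8 [482, -157, 200] [ 0.5   0.57 -0.44  1.92  0.35  0.73 -0.06] 0.0 [ 0.5   0.57 -0.44  1.92  0.35  0.73 -0.06] 0.0 marg 0.64
4.8 [482, -157, 118] [ 0.57  0.73 -0.57  1.99  0.67  0.62 -0.36] 0.0 [ 0.57  0.73 -0.57  1.99  0.67  0.62 -0.36] 0.0 marg 0.57
4.8 [557, -150, 280] [ 0.36  0.55 -0.29  1.61  0.18  1.01  0.09] 0.0 [ 0.36  0.55 -0.29  1.61  0.18  1.01  0.09] 0.0 marg 0.95
184.8 [482, -157, 200] [ 0.83  0.72 -1.03  1.9   0.76  0.97  2.66] 0.0 [ 0.02  0.56  0.32  1.94 -0.27  0.68 -2.54] 0.0 marg 0.12
184.8 [482, -157, 118] [ 0.75  0.82 -0.9   1.98  0.92  0.81  2.53] 0.0 [-0.02  0.72  0.4   2.02 -0.56  0.51 -2.27] 0.0 marg 0.39
184.8 [557, -150, 280] [ 0.82  0.81 -1.28  1.59  0.8   1.35  2.66] 0.0 [-0.02  0.56  0.35  1.63 -0.22  0.99 -2.66] 0.0 marg 0.0
```

View pics/ret_side.png

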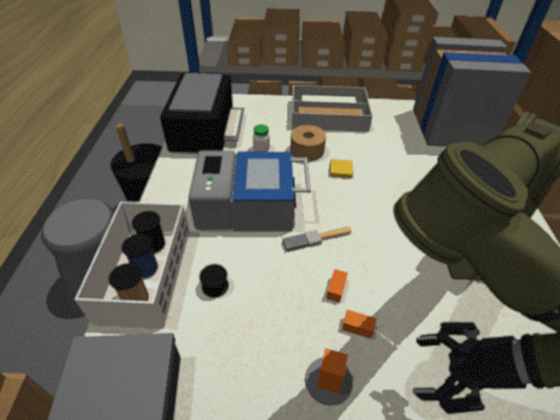

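View pics/ret_top.png

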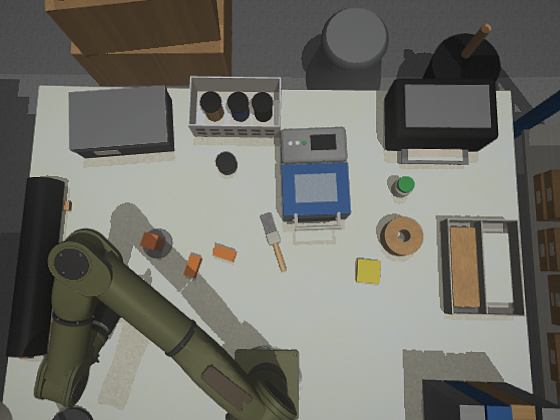

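```bash
python3 - <<'E'
from h import *
# model overlay with initial guess
def model(x,y,yaw):
    Rz=Rot.from_euler("z",yaw)
    L=[]
    def f(P):return Rz.apply(np.array(P,float))+[x,y,0]
    L.append(f([(-170,-66,124),(-170,66,124)]))
    L.append(f([(-130,-105,120),(-130,105,120),(-130,105,0),(-130,-105,0)]))
    return L
h=np.array([698.3,-138.5]);b=np.array([481.7,-156.5]);yaw=np.arctan2(*(h-b)[::-1]);o=(h+b)/2+np.array([np.cos(yaw),np.sin(yaw)])*65
print(o,yaw)
A=[]
for n,oo,w in(("side",(225,130),(100,115)),("top",(270,120),(90,130))):
    im=cv2.imread(f"pics/ret_{n}.png");im=cv2.resize(im[oo[1]:oo[1]+w[1],oo[0]:oo[0]+w[0]],None,fx=4,fy=4,interpolation=2)
    for l in model(o[0],o[1],yaw):cv2.polylines(im,[((proj(l,n)+.5-oo)*4).astype(np.int32)],True,(0,255,255),1)
    A.append(np.vstack([im,np.zeros((520-im.shape[0],im.shape[1],3),np.uint8)]))
cv2.imwrite("pics/mach.png",np.hstack(A))
E
```

```text
[ 654.77671008 -142.1168939 ] 0.08291197925605219
```

View pics/mach.png

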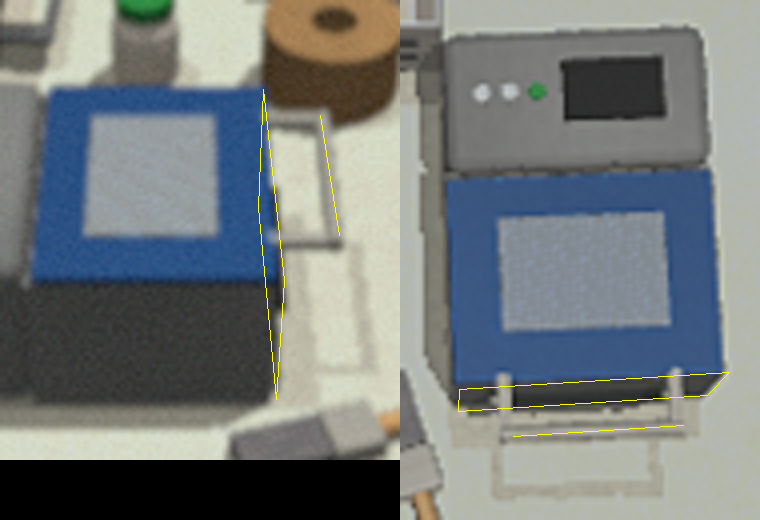

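```bash
python3 - <<'E'
from h import *
ob={"top":(np.array([[296.5,228.25],[339.5,226.25]])-.5),"side":(np.array([[309,190],[306.25,159.5]])-.5)}
def pts(p,zz=124):
    return Rot.from_euler("z",p[2]/100).apply([(-170,66,zz),(-170,-66,zz)])+[p[0],p[1],0]
def res(p,cams):return np.concatenate([(proj(pts(p),n)-ob[n]).ravel() for n in cams])
for c in(["top"],["side"],["top","side"]):
    r=least_squares(res,[654,-142,8],args=(c,));print(c,r.x,pts(r.x).mean(0),np.round(r.fun,1))
print(tri({"top":ob["top"][0],"side":ob["side"][0]}),tri({"top":ob["top"][1],"side":ob["side"][1]}))
for k in("cover_bar","cover_hinge"):
    pr={}
    for n in("side","top"):
        d=mark_of(k,n)[0];pr[n]=d["point"]
    print(k,pr,tri(pr))
E
```

```text
['top'] [ 656.7049429  -140.17100974    6.42320967] [ 487.05551214 -151.08295921  124.        ] [ 0.1 -0.  -0.1  0. ]
['side'] [ 654.77372755 -144.81110862    4.40686818] [ 484.93877497 -152.3003599   124.        ] [ 0.  -0.2 -0.   0.3]
['top', 'side'] [ 655.70264963 -142.27522916    5.39665415] [ 485.95014251 -151.44508868  124.        ] [ 0.2  0.1 -0.   0.6 -0.1 -0.  -0.6  0.4]
(array([482.3653058 , -84.7083118 , 124.76824723]), np.float64(0.10410535899757178)) (array([ 489.42425105, -216.73703427,  126.56882139]), np.float64(0.5000186818114685))
cover_bar {'side': [310.5, 172.1], 'top': [319.5, 225.0]} (array([ 482.91729516, -155.00080598,  130.13120683]), np.float64(2.850539832687275))
cover_hinge {'side': [230.1, 175.4], 'top': [313.0, 163.0]} (array([ 698.15591724, -136.82726942,  118.60022   ]), np.float64(1.9844301302717895))
```

```bash
cat >> h.py <<'E'
YM=.054;DM=np.array([np.cos(YM),np.sin(YM),0]);RB=frame(-K,DM);BAR=np.array([486,-151.4,124.])
E
python3 - <<'E'
from h import *
log()
print(row([400,250,330],RB));
print(row([470,-100,330],RB))
E
```

```text
t 11.7 q [-0.85  1.22 -1.29  2.11  1.41  2.04 -1.56] p [338.5 401.4 149.4] r [-3.141  0.883  2.882] F [-0.3 -0.1 -0.4] M [ 0.28  0.82 -0.08] g 1.002
([-20.19, -13.06, -3.88, 31.65, 43.58, 67.05], 'rows>=10.0')
([-30.19, -45.09, 8.3, 31.65, 43.58, 67.05], 'rows>=11.0')
```

Call:
drive_tool:
  steps:
    - [1,-4,-2.6,-0.8,0,0,0]
    - [1,-8,-5.2,-1.5,3,4.4,6.7]
    - [1,-12,-8,-2.3,6.3,8.7,13.4]
    - [1,-16,-10.4,-3,9.5,13,20]
    - [1,-20.2,-13.1,-3.9,12.7,17.4,26.8]
    - [1,-20.2,-13.1,-3.9,15.8,21.8,33.5]
    - [1,-20.2,-13.1,-3.9,19,26.1,40.2]
    - [1,-20.2,-13.1,-3.9,22,30.5,47]
    - [1,-20.2,-13.1,-3.9,25.3,34.9,53.6]
    - [1,-20.2,-13.1,-3.9,28.5,39.2,60.3]

```text
t: 12.7
eef_pos: [400.3, 249.2, 330.3]
ee_rot: [3.092, 0.078, 1.736]
contact_force: [-0.7, -0.8, -0.8]
finger_gap: 1.002
```

```bash
python3 - <<'E'
from h import *
log()
print(row([400,250,330],RB));
print(row([470,-100,330],RB));print(row(BAR+[0,0,130],RB))
E
```

```text
t 12.7 q [ 0.1   0.66 -1.45  1.81  0.75  1.38 -1.37] p [400.3 249.2 330.3] r [3.092 0.078 1.736] F [-0.7 -0.8 -0.8] M [ 0.03  0.09 -0.04] g 1.002
([0.09, -0.01, 0.02, 3.09, 4.3, 6.48], 'rows>=1.0')
([-35.48, 0.99, 2.85, 3.09, 4.3, 6.48], 'rows>=7.1')
([-40.2, 1.33, 10.87, 3.09, 4.3, 6.48], 'rows>=8.3')
```

Call:
drive_tool:
  steps:
    - [0.4,-5,0.1,0.5,3.1,4.3,6.5]
    - [0.4,-10,0.3,1,3.1,4.3,6.5]
    - [0.4,-15,0.5,1.5,3.1,4.3,6.5]
    - [0.4,-20,0.6,2,3.1,4.3,6.5]
    - [0.4,-25,0.8,3,3.1,4.3,6.5]
    - [0.4,-30,1,4,3.1,4.3,6.5]
    - [0.4,-35,1.1,6,3.1,4.3,6.5]
    - [0.4,-40.2,1.3,8,3.1,4.3,6.5]
    - [0.4,-40.2,1.3,10.9,3.1,4.3,6.5]
    - [0.4,-40.2,1.3,10.9,3.1,4.3,6.5]

```text
t: 13.7
eef_pos: [482.7, -156.0, 249.0]
ee_rot: [-3.132, -0.0, 1.618]
contact_force: [-1.7, -0.1, -1.0]
finger_gap: 0.4
```

```bash
python3 - <<'E'
from h import *
log()
print(row(BAR+[0,0,60],RB));print(row(BAR+[0,0,-16],RB))
im=snapshot("side");cv2.imwrite("pics/bar0.png",cv2.resize(im[80:240,200:400],None,fx=3,fy=3,interpolation=2))
im=snapshot("top");cv2.imwrite("pics/bar0t.png",cv2.resize(im[140:300,220:420],None,fx=3,fy=3,interpolation=2))
E
```

```text
t 13.7 q [ 0.95  0.81 -1.37  1.82  0.84  1.26 -0.63] p [ 482.7 -156.   249. ] r [-3.132 -0.     1.618] F [-1.7 -0.1 -1. ] M [-0.02 -0.04 -0.01] g 0.4
([0.44, 0.41, 6.5, -0.54, -0.02, -0.41], 'rows>=1.3')
([0.44, 0.48, 14.1, -0.54, -0.02, -0.41], 'rows>=2.8')
```

View pics/bar0.png

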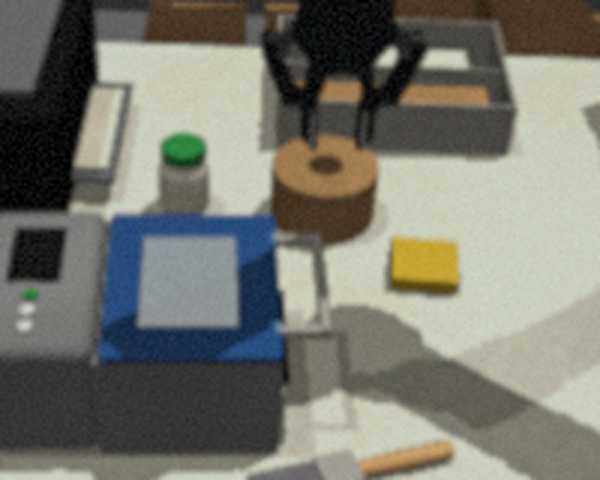

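View pics/bar0t.png

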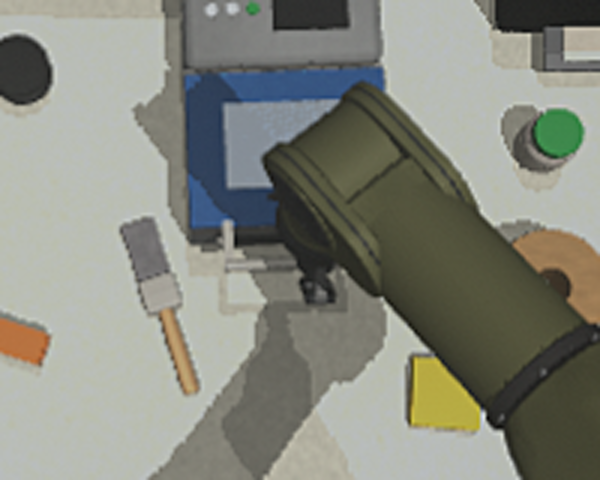

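```bash
python3 - <<'E'
from h import *
from fk import *
np.set_printoptions(suppress=True,precision=2)
q=np.array(state()["joint_positions"]);print([p.round() for p in fk(q,True)[2]])
for P in([486,-151,180],[486,-151,108],[486,-151,108],[508,-150,200],[561,-147,269]):
    q,e,a=ik(np.array(P),RB,q,w=.02,mid=q);print(P,q,round(e,1),round(a,1),[p.round() for p in fk(q,True)[2]][1:3])
E
```

```text
[array([  0.,   0., 347.]), array([ 224., -340.,  737.]), array([ 485., -151.,  613.]), array([ 485., -151.,  254.])]
[486, -151, 180] [ 0.91  0.92 -1.35  1.91  0.99  1.2  -0.76] 0.0 0.0 [array([ 260., -368.,  686.]), array([ 486., -151.,  539.])]
[486, -151, 108] [ 0.88  1.05 -1.31  1.98  1.15  1.15 -0.88] 0.0 0.0 [array([ 294., -389.,  629.]), array([ 486., -151.,  467.])]
[486, -151, 108] [ 0.88  1.05 -1.31  1.98  1.15  1.15 -0.88] 0.0 0.0 [array([ 294., -389.,  629.]), array([ 486., -151.,  467.])]
[508, -150, 200] [ 0.89  0.91 -1.34  1.83  0.95  1.23 -0.7 ] 0.0 0.0 [array([ 265., -356.,  694.]), array([ 508., -150.,  559.])]
[561, -147, 269] [ 0.81  0.84 -1.29  1.6   0.82  1.35 -0.54] 0.0 0.0 [array([ 275., -316.,  724.]), array([ 561., -147.,  628.])]
```

Call:
drive_tool:
  steps:
    - [0.4,0.2,0.1,3.5,0,0,0]
    - [0.4,0.2,0.1,7,0,0,0]
    - [0.4,0.2,0.1,9,0,0,0]
    - [0.4,0.2,0.1,9,0,0,0]
    - [0.4,0.2,0.1,9,0,0,0]

```text
t: 14.3
eef_pos: [487.0, -146.7, 165.8]
ee_rot: [3.14, -0.002, 1.628]
contact_force: [-0.5, -0.7, -0.1]
finger_gap: 0.401
```

```bash
python3 - <<'E'
from h import *
log()
print(row(BAR+[0,0,-16],RB))
im=snapshot("side");p,_=pose()
u=proj(np.array([p,p-[0,0,0]+DM*17+[0,0,8],p-DM*17+[0,0,8],BAR]),"side")
for v in u: cv2.circle(im,(int(v[0]+.5),int(v[1]+.5)),1,(255,0,255),-1)
cv2.imwrite("pics/bar1.png",cv2.resize(im[100:220,230:370],None,fx=5,fy=5,interpolation=2))
E
```

```text
t 14.3 q [ 0.88  0.91 -1.28  1.93  0.99  1.13 -0.75] p [ 487.  -146.7  165.8] r [ 3.140e+00 -2.000e-03  1.628e+00] F [-0.5 -0.7 -0.1] M [ 0.06 -0.01  0.02] g 0.401
([-0.47, -0.13, 5.77, 0.08, -0.12, 0.17], 'rows>=1.2')
```

View pics/bar1.png

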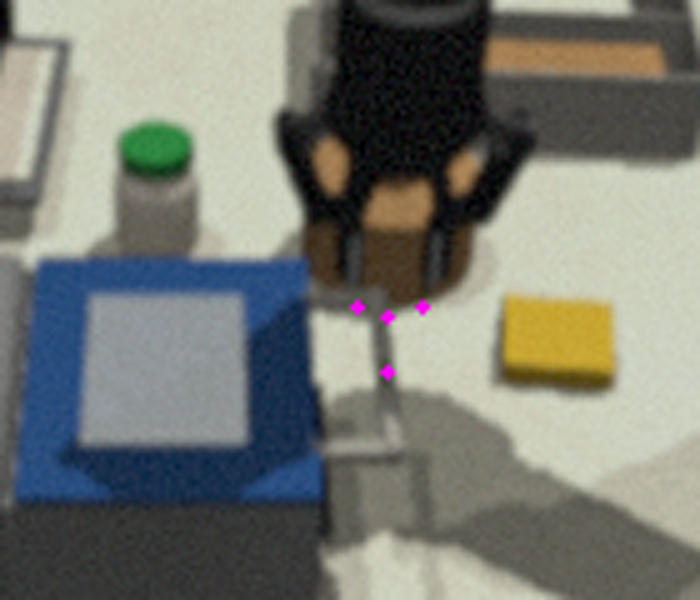

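Call:
drive_tool:
  steps:
    - [0.4,-0.5,-0.1,1.5,0,0,0]
    - [0.4,-0.5,-0.1,3,0,0,0]
    - [0.4,-0.5,-0.1,4.5,0,0,0]
    - [0.4,-0.5,-0.1,5.8,0,0,0]
    - [0.4,-0.5,-0.1,5.8,0,0,0]
    - [0.4,-0.5,-0.1,5.8,0,0,0]

```text
t: 14.95
eef_pos: [486.9, -151.8, 108.3]
ee_rot: [3.139, -0.002, 1.627]
contact_force: [0.0, 0.8, 0.4]
finger_gap: 0.403
```

```bash
python3 - <<'E'
from h import *
log()
print(row(BAR+[0,0,-16],RB))
im=snapshot("side");p,_=pose()
cv2.imwrite("pics/bar2.png",cv2.resize(im[100:220,230:370],None,fx=5,fy=5,interpolation=2))
E
```

```text
t 14.95 q [ 0.86  0.99 -1.21  1.98  1.11  1.06 -0.83] p [ 486.9 -151.8  108.3] r [ 3.139e+00 -2.000e-03  1.627e+00] F [0.  0.8 0.4] M [-0.07  0.02  0.05] g 0.403
([0.05, -0.09, 0.03, 0.15, -0.12, 0.13], 'rows>=0.0')
```

View pics/bar2.png

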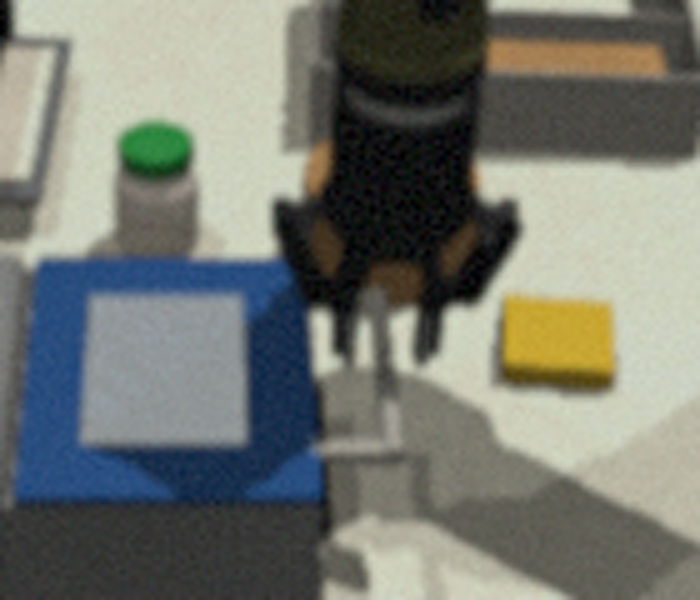

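Call:
drive_tool:
  steps:
    - [0.2,0,0,0,0,0,0]
    - [0,0,0,0,0,0,0]
    - [0,0,0,0,0,0,0]
    - [0,0,0,0,0,0,0]
    - [0,0,0,0,0,0,0]
  grip_force: 45

```text
t: 15.5
eef_pos: [487.2, -151.8, 108.7]
ee_rot: [3.138, -0.002, 1.627]
contact_force: [-0.1, 0.3, 0.0]
finger_gap: 0.001
```

```bash
python3 - <<'E'
from h import *
log()
p,R=pose()
for th in(2,10,20,30,40,50):
    a=np.radians(th);t=p+DM*210*(1-np.cos(a))+K*210*np.sin(a);print(th,row(t,RB)[0],t.round(1))
E
```

```text
t 15.5 q [ 0.86  0.99 -1.21  1.97  1.11  1.06 -0.83] p [ 487.2 -151.8  108.7] r [ 3.138e+00 -2.000e-03  1.627e+00] F [-0.1  0.3  0. ] M [-0.   -0.05  0.01] g 0.001
2 [0.0, 0.02, -0.73, 0.2, -0.11, 0.13] [ 487.3 -151.8  116. ]
10 [0.01, 0.33, -3.65, 0.2, -0.11, 0.13] [ 490.4 -151.6  145.1]
20 [0.01, 1.29, -7.18, 0.2, -0.11, 0.13] [ 499.9 -151.1  180.5]
30 [0.01, 2.85, -10.49, 0.2, -0.11, 0.13] [ 515.3 -150.3  213.7]
40 [0.02, 4.96, -13.48, 0.2, -0.11, 0.13] [ 536.3 -149.2  243.7]
50 [0.01, 7.56, -16.06, 0.2, -0.11, 0.13] [ 562.1 -147.8  269.5]
```

```bash
python3 - <<'E'
from h import *
im=snapshot("side");p,_=pose();im2=snapshot("top")
cv2.imwrite("pics/bar3.png",cv2.resize(im[100:220,230:370],None,fx=5,fy=5,interpolation=2))
cv2.imwrite("pics/bar3t.png",cv2.resize(im2[150:270,250:390],None,fx=5,fy=5,interpolation=2))
print(proj(p,"side"),proj(BAR,"side"),proj(BAR,"top"))
E
```

```text
[[305.90620302 177.80231139]] [[306.69889618 173.81443852]] [[317.58104767 227.09116257]]
```

View pics/bar3.png

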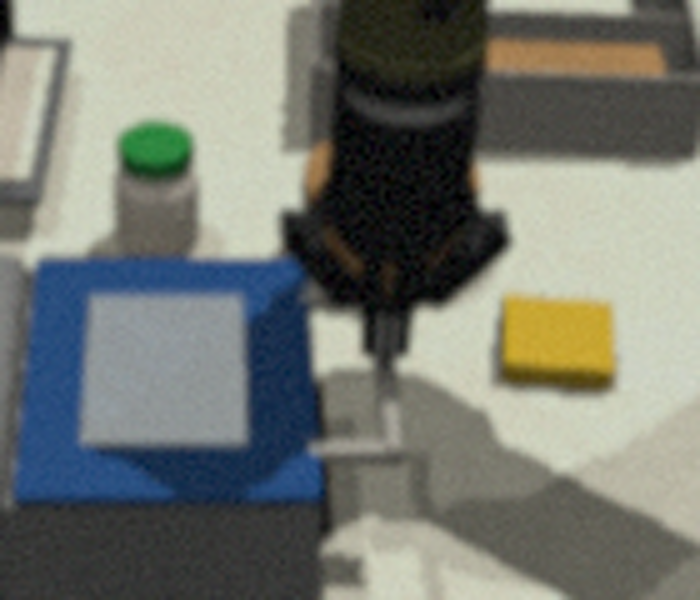

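View pics/bar3t.png

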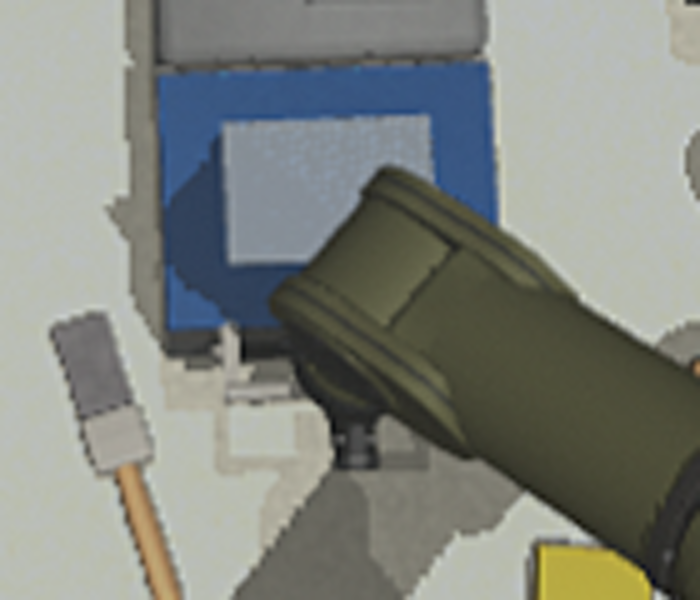

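```bash
python3 - <<'E'
from h import *
for nm,rpy,p,half,o,f,cr in (("rel",[3.14,.882,2.882],[449.8,372.7,54.7],38,(280,290),4,None),("down",[3.14,.882,2.882],[449.8,372.8,53.8],23,(280,290),4,None),):
    im=cv2.imread(f"pics/{nm}.png");R=Rot.from_euler("xyz",rpy)
    for d,c in((0,(255,0,0)),(10,(0,255,0)),(20,(255,255,0)),(30,(255,0,255))):
        for s in(-1,1):
            u=((proj(np.array(p)+R.apply([0,s*half,-d]),"side")[0]+.5-o)*f).astype(int);cv2.circle(im,tuple(map(int,u)),4,c,-1)
    cv2.imwrite(f"pics/{nm}_m.png",im)
a=cv2.imread("pics/rel_m.png");cv2.imwrite("pics/tipchk.png",np.hstack([a[150:480,80:440],cv2.imread("pics/down_m.png")[150:480,80:440]]))
im=snapshot("side");p,R=pose()
im=cv2.resize(im[140:200,270:340],None,fx=10,fy=10,interpolation=2)
for d,c in((0,(255,0,0)),(10,(0,255,0)),(20,(255,255,0)),(30,(255,0,255))):
    u=((proj(p+[0,0,d],"side")[0]+.5-(270,140))*10).astype(int);cv2.circle(im,tuple(map(int,u)),4,c,-1)
cv2.imwrite("pics/bar3z.png",im)
E
```

```text
(no output)
```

View pics/tipchk.png

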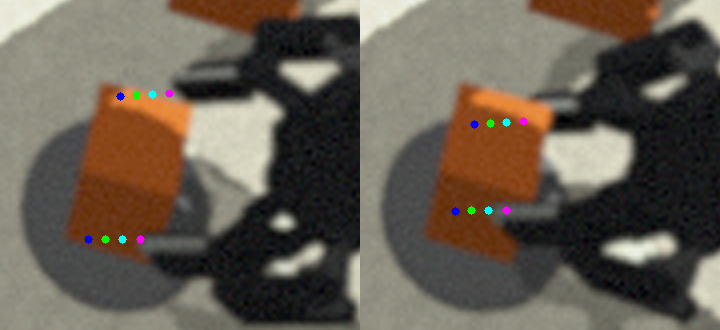

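View pics/bar3z.png

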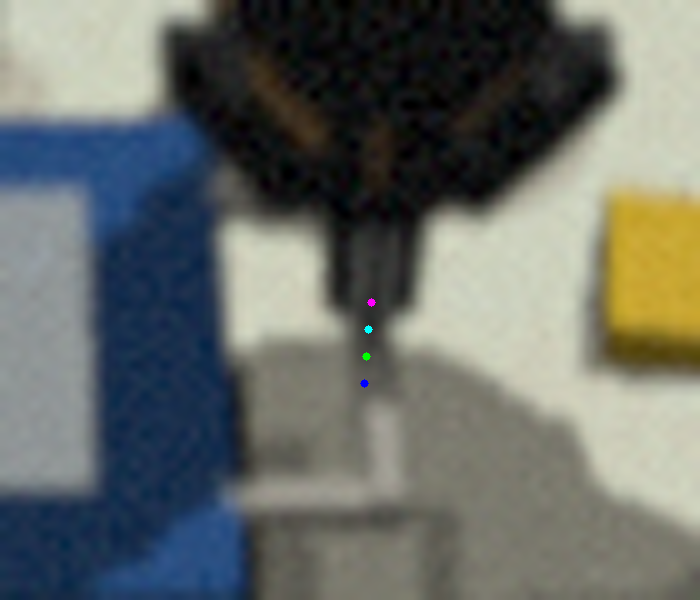

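The bar isn't between the fingers: the gap reads 0. The pictures show the real fingertips sit about 25 mm short of the reported TCP in both orientations. They stopped just above the bar at z ≈ 133. I'll reopen and go about 26 mm deeper.

Call:
drive_tool:
  steps:
    - [0.4,0,0,-0.5,0,0,0]
    - [0.4,0,0,-0.5,0,0,0]
    - [0.4,0,0,-0.5,0,0,0]
    - [0.4,0,0,0,0,0,0]
    - [0.4,0,0,0.6,0,0,0]
    - [0.4,0,0,1.2,0,0,0]
    - [0.4,0,0,1.2,0,0,0]

```text
t: 16.35
eef_pos: [486.4, -151.9, 95.4]
ee_rot: [3.14, -0.002, 1.627]
contact_force: [-0.5, -0.0, -0.4]
finger_gap: 0.397
```

```bash
python3 - <<'E'
from h import *
log();print(row(BAR+[0,0,-41],RB))
im=snapshot("side")
cv2.imwrite("pics/bar4.png",cv2.resize(im[130:200,270:350],None,fx=8,fy=8,interpolation=2))
E
```

```text
t 16.35 q [ 0.85  1.01 -1.19  1.98  1.13  1.04 -0.85] p [ 486.4 -151.9   95.4] r [ 3.140e+00 -2.000e-03  1.627e+00] F [-0.5 -0.  -0.4] M [-0.01  0.02  0.02] g 0.397
([0.05, -0.04, 1.24, 0.08, -0.13, 0.13], 'rows>=0.2')
```

View pics/bar4.png

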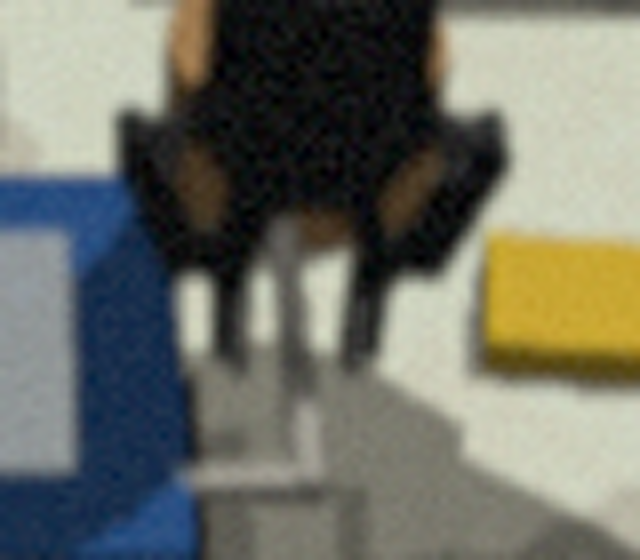

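Call:
drive_tool:
  steps:
    - [0.4,0,0,0.6,0,0,0]
    - [0.4,0,0,1.2,0,0,0]
    - [0.4,0,0,1.3,0,0,0]
    - [0.2,0,0,1.3,0,0,0]
    - [0,0,0,1.3,0,0,0]
    - [0,0,0,1.3,0,0,0]
    - [0,0,0,1.3,0,0,0]
    - [0,0,0,1.3,0,0,0]
  grip_force: 45

```text
t: 17.2
eef_pos: [485.5, -151.7, 82.9]
ee_rot: [-3.142, -0.002, 1.627]
contact_force: [-6.4, 1.1, 3.5]
finger_gap: 0.119
```

```bash
python3 - <<'E'
from h import *
log();p,R=pose()
for th in(2,5,10,15,20,25,30,35,40,45,50):
    a=np.radians(th);t=p+DM*210*(1-np.cos(a))+K*210*np.sin(a);print(th,row(t,R)[0],t.round(1))
im=snapshot("side")
cv2.imwrite("pics/bar5.png",cv2.resize(im[130:200,270:350],None,fx=8,fy=8,interpolation=2))
E
```

```text
t 17.2 q [ 0.84  1.02 -1.18  1.99  1.16  1.03 -0.87] p [ 485.5 -151.7   82.9] r [-3.142e+00 -2.000e-03  1.627e+00] F [-6.4  1.1  3.5] M [ 0.19  1.17 -0.05] g 0.119
2 [0.0, 0.01, -0.73, 0.0, 0.0, 0.0] [ 485.6 -151.7   90.2]
5 [0.0, 0.08, -1.83, 0.0, 0.0, 0.0] [ 486.3 -151.7  101.2]
10 [0.01, 0.32, -3.65, 0.0, 0.0, 0.0] [ 488.7 -151.6  119.3]
15 [0.01, 0.72, -5.44, 0.0, 0.0, 0.0] [ 492.7 -151.3  137.2]
20 [0.01, 1.27, -7.18, 0.0, 0.0, 0.0] [ 498.2 -151.   154.7]
25 [0.01, 1.97, -8.88, 0.0, 0.0, 0.0] [ 505.2 -150.7  171.6]
30 [0.01, 2.81, -10.5, 0.0, 0.0, 0.0] [ 513.6 -150.2  187.9]
35 [0.02, 3.8, -12.05, 0.0, 0.0, 0.0] [ 523.4 -149.7  203.3]
40 [0.02, 4.91, -13.5, 0.0, 0.0, 0.0] [ 534.6 -149.1  217.9]
45 [0.01, 6.15, -14.85, 0.0, 0.0, 0.0] [ 546.9 -148.4  231.4]
50 [0.01, 7.5, -16.09, 0.0, 0.0, 0.0] [ 560.4 -147.7  243.7]
```

View pics/bar5.png

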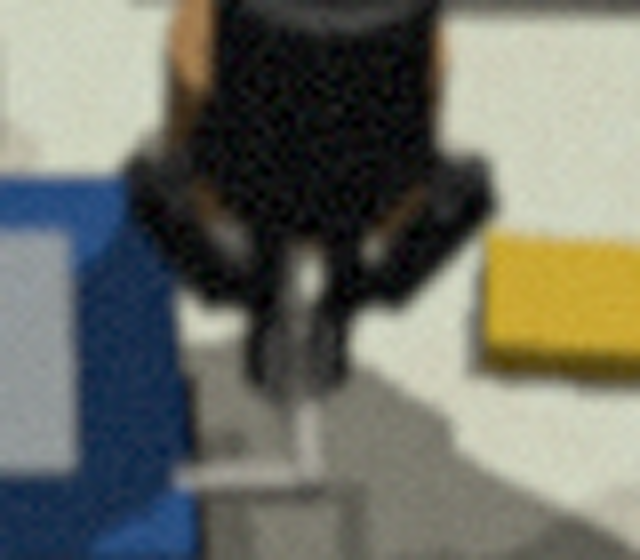

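Call:
drive_tool:
  steps:
    - [0,0,0,-0.7,0,0,0]
    - [0,0,0.08,-1.8,0,0,0]
    - [0,0,0.2,-2.7,0,0,0]
    - [0,0,0.32,-3.65,0,0,0]
    - [0,0,0.5,-4.55,0,0,0]
    - [0,0,0.72,-5.44,0,0,0]
    - [0,0,0.98,-6.3,0,0,0]
    - [0,0,1.27,-7.18,0,0,0]
    - [0,0,1.27,-7.18,0,0,0]
    - [0,0,1.27,-7.18,0,0,0]

```text
t: 18.25
eef_pos: [497.6, -151.1, 155.3]
ee_rot: [-3.14, -0.002, 1.628]
contact_force: [-5.7, 1.9, 1.0]
finger_gap: 0.121
```

```bash
python3 - <<'E'
from h import *
log();p,R=pose();p0=np.array([485.5,-151.7,82.9])
d=p-p0;print("ang",np.degrees(np.arctan2(d[2],210-d@DM)),"rad",np.hypot(d[2],210-d@DM))
for th in(25,30,35,40,45,50):
    a=np.radians(th);t=p0+DM*210*(1-np.cos(a))+K*210*np.sin(a);print(th,row(t,R)[0],t.round(1))
im=snapshot("side")
cv2.imwrite("pics/up1.png",cv2.resize(im[80:230,190:350],None,fx=4,fy=4,interpolation=2))
E
```

```text
t 18.25 q [ 0.87  0.93 -1.26  1.9   1.01  1.13 -0.74] p [ 497.6 -151.1  155.3] r [-3.140e+00 -2.000e-03  1.628e+00] F [-5.7  1.9  1. ] M [ 0.23  1.3  -0.02] g 0.121
ang 20.09872998779617 rad 210.68898987953187
25 [0.0, 0.75, -1.64, 0.0, 0.0, 0.0] [ 505.1 -150.6  171.6]
30 [0.0, 1.6, -3.26, 0.0, 0.0, 0.0] [ 513.6 -150.2  187.9]
35 [0.0, 2.58, -4.81, 0.0, 0.0, 0.0] [ 523.4 -149.7  203.4]
40 [0.0, 3.69, -6.26, 0.0, 0.0, 0.0] [ 534.6 -149.   217.9]
45 [-0.0, 4.93, -7.62, 0.0, 0.0, 0.0] [ 546.9 -148.4  231.4]
50 [-0.0, 6.28, -8.85, 0.0, 0.0, 0.0] [ 560.4 -147.7  243.8]
```

View pics/up1.png

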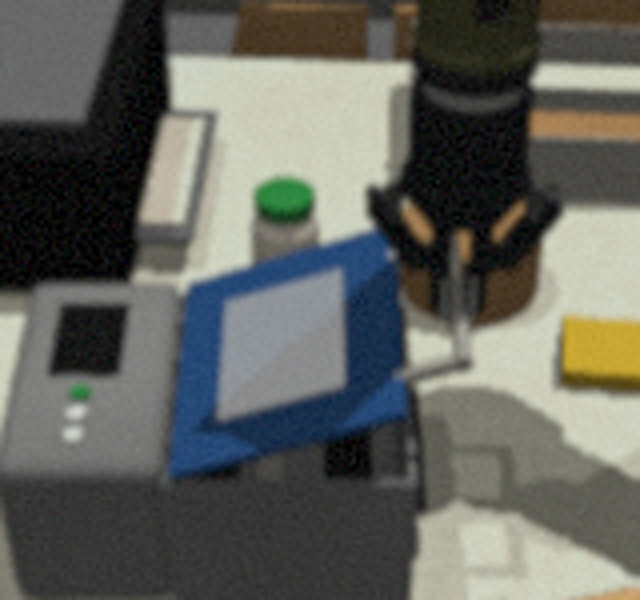

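Call:
drive_tool:
  steps:
    - [0,0,0.4,-0.85,0,0,0]
    - [0,0,0.75,-1.64,0,0,0]
    - [0,0,1.15,-2.45,0,0,0]
    - [0,0,1.6,-3.26,0,0,0]
    - [0,0,2.05,-4.05,0,0,0]
    - [0,0,2.58,-4.81,0,0,0]
    - [0,0,3.1,-5.55,0,0,0]
    - [0,0,3.69,-6.26,0,0,0]
    - [0,0,3.69,-6.26,0,0,0]
    - [0,0,3.69,-6.26,0,0,0]

```text
t: 19.3
eef_pos: [532.6, -149.2, 219.5]
ee_rot: [-3.136, 0.0, 1.628]
contact_force: [-12.1, -0.0, 7.3]
finger_gap: 0.119
```

```bash
python3 - <<'E'
from h import *
log();p,R=pose();p0=np.array([485.5,-151.7,82.9])
d=p-p0;print("ang",np.degrees(np.arctan2(d[2],210-d@DM)),"rad",np.hypot(d[2],210-d@DM))
for th in(45,50):
    a=np.radians(th);t=p0+DM*210*(1-np.cos(a))+K*210*np.sin(a);print(th,row(t,R)[0],t.round(1))
im=snapshot("side")
cv2.imwrite("pics/up2.png",cv2.resize(im[80:230,190:350],None,fx=4,fy=4,interpolation=2))
E
```

```text
t 19.3 q [ 0.85  0.88 -1.3   1.74  0.9   1.26 -0.63] p [ 532.6 -149.2  219.5] r [-3.136  0.     1.628] F [-12.1  -0.    7.3] M [-0.08  2.66 -0.02] g 0.119
ang 40.00038172256377 rad 212.5076493260819
45 [0.0, 1.42, -1.2, 0.0, 0.0, 0.0] [ 546.9 -148.4  231.4]
50 [-0.0, 2.77, -2.44, 0.0, 0.0, 0.0] [ 560.4 -147.7  243.8]
```

View pics/up2.png

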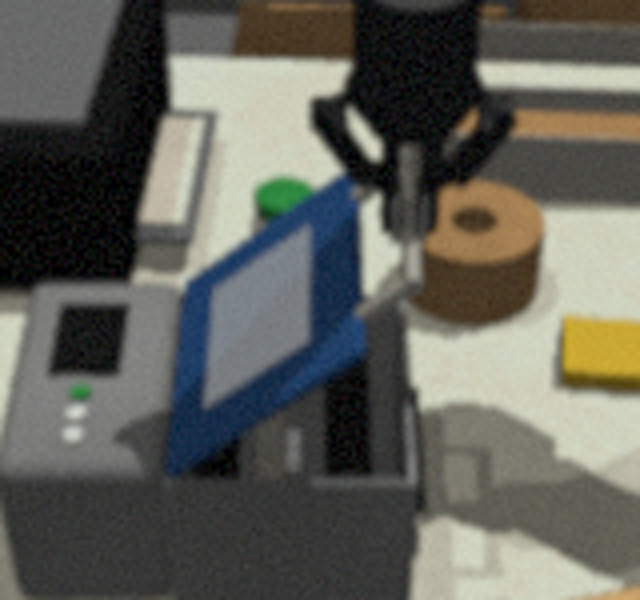

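```bash
python3 - <<'E'
from h import *
p,R=pose();p0=np.array([485.5,-151.7,82.9]);c=p0+210*DM
for th in(42.5,45,47.5,50):
    a=np.radians(th);t=c-DM*212.5*np.cos(a)+K*212.5*np.sin(a);print(th,row(t,R)[0],t.round(1))
E
```

```text
42.5 [0.01, 0.62, -0.71, 0.0, 0.0, 0.0] [ 538.8 -148.8  226.5]
45 [0.0, 1.26, -1.38, 0.0, 0.0, 0.0] [ 545.2 -148.5  233.2]
47.5 [0.0, 1.92, -2.03, 0.0, 0.0, 0.0] [ 551.8 -148.1  239.6]
50 [-0.0, 2.62, -2.64, 0.0, 0.0, 0.0] [ 558.8 -147.7  245.7]
```

Call:
drive_tool:
  steps:
    - [0,0,0.3,-0.4,0,0,0]
    - [0,0,0.6,-0.7,0,0,0]
    - [0,0,0.9,-1.1,0,0,0]
    - [0,0,1.25,-1.4,0,0,0]
    - [0,0,1.6,-1.7,0,0,0]
    - [0,0,1.9,-2.05,0,0,0]
    - [0,0,2.25,-2.35,0,0,0]
    - [0,0,2.6,-2.65,0,0,0]
    - [0,0,2.6,-2.65,0,0,0]
    - [0,0,2.6,-2.65,0,0,0]

```text
t: 20.35
eef_pos: [558.0, -147.9, 246.6]
ee_rot: [-3.134, 0.001, 1.628]
contact_force: [-6.8, -0.4, 4.9]
finger_gap: 0.115
```

```bash
python3 - <<'E'
from h import *
log();p,R=pose();p0=np.array([485.5,-151.7,82.9])
d=p-p0;print("ang",np.degrees(np.arctan2(d[2],210-d@DM)),"rad",np.hypot(d[2],210-d@DM))
im=snapshot("side");im2=snapshot("top")
cv2.imwrite("pics/up3s.png",im);cv2.imwrite("pics/up3t.png",im2)
# overlay predicted bar and cover edge for angles
def bar(th,r,w=66):
    a=np.radians(th);h=np.array([655.7,-142.3,0])+DM*40+K*124
    L=np.cross(K,DM)
    return np.array([h-DM*r*np.cos(a)+K*r*np.sin(a)+s*w*L for s in(-1,1)])
o=(190,80);z=cv2.resize(im[80:230,190:350],None,fx=5,fy=5,interpolation=2)[:,:]
for th,c in((47,(0,255,0)),(50,(0,255,255)),(53,(255,0,255))):
    cv2.polylines(z,[((proj(bar(th,210),"side")+.5-o)*5).astype(np.int32)],False,c,1)
    cv2.polylines(z,[((proj(bar(th,170,105),"side")+.5-o)*5).astype(np.int32)],False,c,1)
cv2.imwrite("pics/up3.png",z[:600])
E
```

```text
t 20.35 q [ 0.81  0.88 -1.31  1.63  0.87  1.34 -0.57] p [ 558.  -147.9  246.6] r [-3.134e+00  1.000e-03  1.628e+00] F [-6.8 -0.4  4.9] M [-0.09  1.75  0.02] g 0.115
ang 49.980430858772905 rad 213.74280845593054
```

View pics/up3.png

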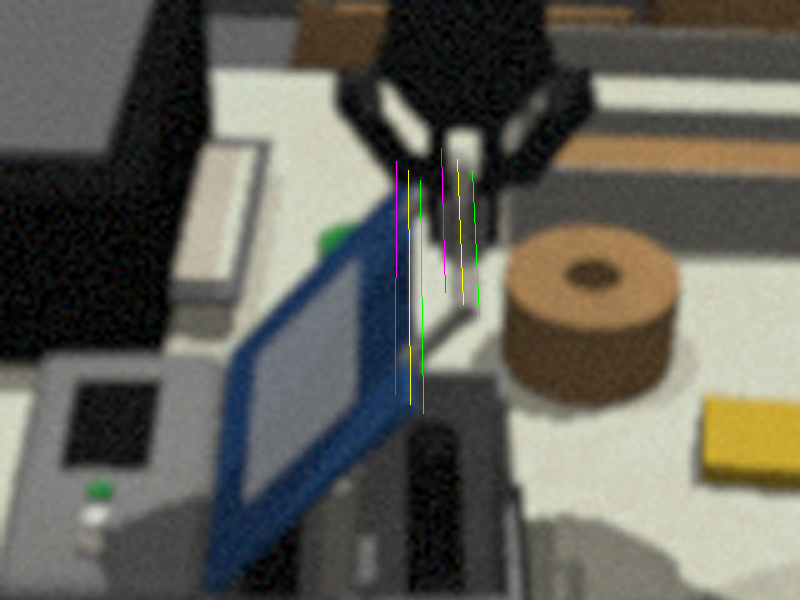

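```bash
python3 - <<'E'
from h import *
P=np.array([[485.5,-151.7,82.9],[497.6,-151.1,155.3],[532.6,-149.2,219.5],[558,-147.9,246.6]])
s=P@DM;z=P[:,2]
for fixz in(False,True):
  f=lambda x:np.hypot(s-x[0],z-x[1])-210
  if fixz: r=least_squares(lambda x:np.hypot(s-x[0],z-82.9)-x[1],[690,210])
  else: r=least_squares(f,[690,83])
  print(r.x,r.fun.round(2))
  cz=82.9 if fixz else r.x[1]
  print(np.degrees(np.arctan2(z-cz,r.x[0]-s)))
s=state();print(s["t"],s["eef_pos"],s["contact_force"])
E
python3 - <<'E'
import cv2,numpy as np
a=cv2.imread("pics/up3s.png")[105:170,225:295];b=cv2.imread("pics/up3t.png")[120:250,270:360]
cv2.imwrite("pics/up3z.png",cv2.resize(a,None,fx=9,fy=9,interpolation=2));cv2.imwrite("pics/up3tz.png",cv2.resize(b,None,fx=4.5,fy=4.5,interpolation=2))
E
```

```text
[686.93838252  87.5741968 ] [ 0.39 -0.53 -0.17  0.38]
[-1.27306007 18.86382818 38.95655654 49.10370616]
[697.45337398 220.8997026 ] [-0.05  0.03  0.06 -0.05]
[ 0.         19.1292417  38.18477215 47.83548482]
20.45 [ 557.89473404 -147.83281522  246.52893631] [-6.3351647  -0.77932305  4.43382229]
```

View pics/up3z.png

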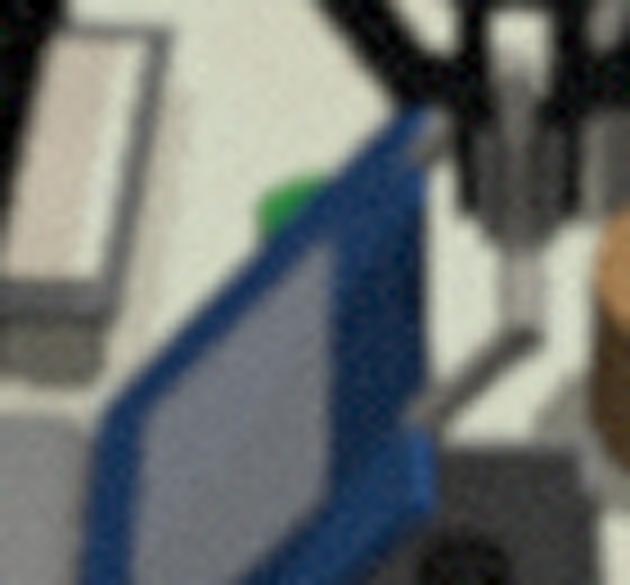

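View pics/up3tz.png

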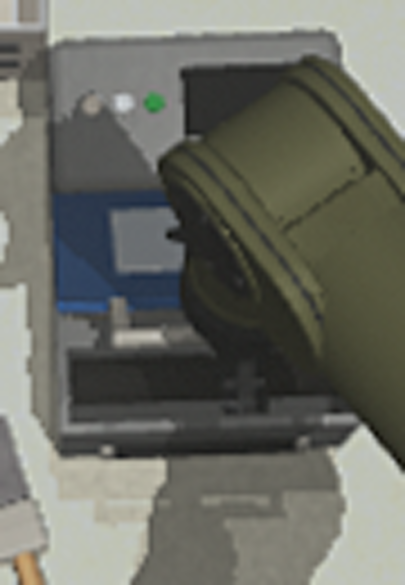

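```bash
python3 - <<'E'
from h import *
e0=np.array([482.4,-84.7,124.8])
for s,t in(((282.8,141.2),(295.5,194.6)),((282.8,141.2),(296,195.5)),((282,141.2),(295.5,194))):
    e,r=tri({"side":s,"top":t});d=e-e0;ch=np.hypot(d@DM,d[2])
    print(e.round(1),round(r,2),"chord ang",np.degrees(2*np.arcsin(ch/420)),"from slope",2*np.degrees(np.arctan2(d@DM,d[2])),"from z",np.degrees(np.arcsin(d[2]/210)))
# 1-param fit: pose x,y,yaw + theta with closed bar 4 pts and open near-end 2 pts
ob={"top":np.array([[296.5,228.25],[339.5,226.25]])-.5,"side":np.array([[309,190],[306.25,159.5]])-.5}
def pt(p,th,y):return Rot.from_euler("z",p[2]/100).apply([40-210*np.cos(th),y,124+210*np.sin(th)])+[p[0],p[1],0]
def res(x):
    o=[]
    for n in ob:
        for i,y in enumerate((66,-66)):o+=list(proj(pt(x,0,y),n)[0]-ob[n][i])
    o+=list(proj(pt(x,x[3],66),"side")[0]-(282.8,141.2));o+=list(proj(pt(x,x[3],66),"top")[0]-(295.5,194.6));return o
r=least_squares(res,[655,-142,5,.87]);print(r.x,np.degrees(r.x[3]),np.round(r.fun,1))
E
```

```text
[555.1 -78.  284.7] 0.22 chord ang 49.47698053473045 from slope 49.05450581729295 from z 49.59052289982736
[554.2 -79.6 283.3] 0.68 chord ang 48.96107617413434 from slope 48.836311189921815 from z 48.99367779494535
[556.9 -78.  284.6] 0.27 chord ang 49.678987131786165 from slope 50.16836014809376 from z 49.545096955731374
[ 655.68290736 -139.75778897    6.34420604    0.86307243] 49.45040779477253 [-0.   0.3 -0.3  0.4  0.1  0.2 -0.8  0.6  0.2 -0.1  0.8 -0.2]
```

Call:
drive_tool:
  steps:
    - [0,0,0.08,-0.1,0,0,0]
    - [0,0,0.17,-0.2,0,0,0]
    - [0,0,0.17,-0.2,0,0,0]
    - [0,0,0.17,-0.2,0,0,0]
    - [0,0,0.17,-0.2,0,0,0]

```text
t: 20.95
eef_pos: [559.9, -147.7, 248.4]
ee_rot: [-3.135, 0.001, 1.628]
contact_force: [-0.8, 1.6, -3.7]
finger_gap: 0.123
```

```bash
python3 - <<'E'
from h import *
log()
for i in range(2):
    im=snapshot("side");im2=snapshot("top")
cv2.imwrite("pics/f_s.png",im);cv2.imwrite("pics/f_t.png",im2)
a=im[105:170,225:295];b=im2[165:215,270:340]
cv2.imwrite("pics/f_sz.png",cv2.resize(a,None,fx=9,fy=9,interpolation=2));cv2.imwrite("pics/f_tz.png",cv2.resize(b,None,fx=9,fy=9,interpolation=2))
log()
E
```

```text
t 20.95 q [ 0.81  0.88 -1.31  1.62  0.86  1.34 -0.57] p [ 559.9 -147.7  248.4] r [-3.135e+00  1.000e-03  1.628e+00] F [-0.8  1.6 -3.7] M [ 0.14  0.41 -0.08] g 0.123
t 21.15 q [ 0.81  0.88 -1.31  1.62  0.86  1.34 -0.57] p [ 559.9 -147.8  248.4] r [-3.135e+00  1.000e-03  1.628e+00] F [ 0.1  1.6 -3.7] M [ 0.18  0.29 -0.04] g 0.118
```

View pics/f_sz.png

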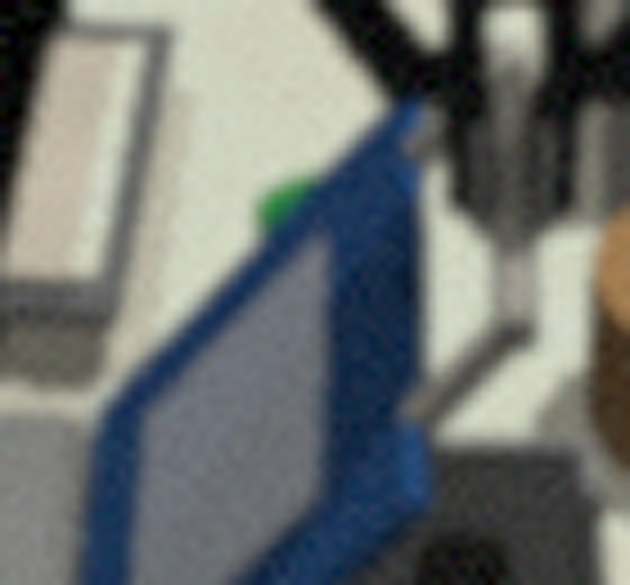

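View pics/f_tz.png

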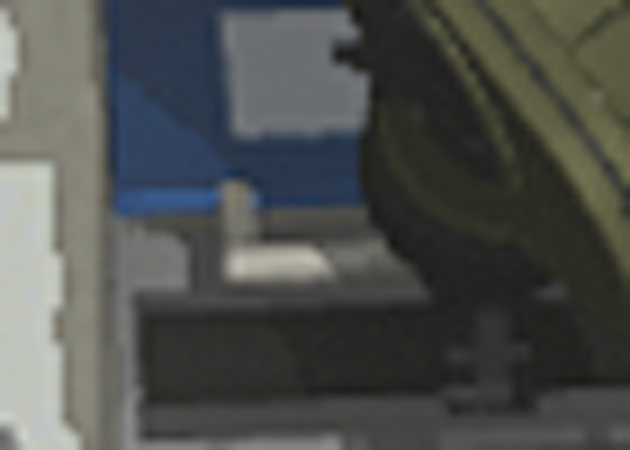

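View pics/f_s.png

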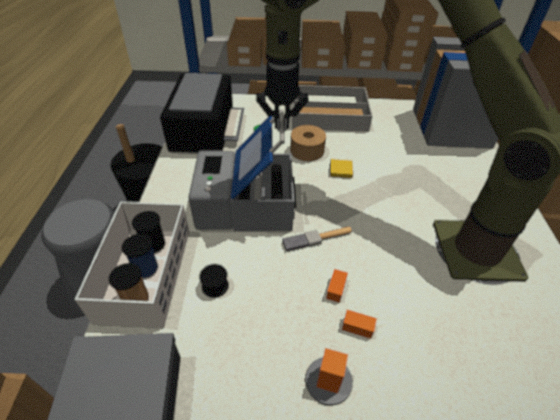

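```bash
python3 - <<'E'
from h import *
ob={"top":np.array([[296.5,228.25],[339.5,226.25]])-.5,"side":np.array([[309,190],[306.25,159.5]])-.5}
def pt(p,th,y):return Rot.from_euler("z",p[2]/100).apply([40-210*np.cos(th),y,124+210*np.sin(th)])+[p[0],p[1],0]
def res(x):
    o=[]
    for n in ob:
        for i,y in enumerate((66,-66)):o+=list(proj(pt(x,0,y),n)[0]-ob[n][i])
    o+=list(proj(pt(x,x[3],66),"side")[0]-(282.1,140.7));o+=list(proj(pt(x,x[3],66),"top")[0]-(295.8,193.6));return o
r=least_squares(res,[655,-142,5,.87]);print(np.degrees(r.x[3]),np.round(r.fun,1))
e,_=tri({"side":(282.1,140.7),"top":(295.8,193.6)});d=e-[482.4,-84.7,124.8];print(e,np.degrees(2*np.arcsin(np.hypot(d@DM,d[2])/420)))
p,_=pose();d=p-[485.5,-151.7,82.9];print("chord TCP",np.degrees(2*np.arcsin(np.hypot(d@DM,d[2])/420)))
c=np.array([439.3,375.5,55]);im=cv2.imread("pics/f_s.png")
for k in("cup_bottom","cup_mouth"):
    print(k,[(round(m["score"],2),m["point"]) for m in mark_of(k,"side")][:4],[(round(m["score"],2),m["point"]) for m in mark_of(k,"top")][:4])
print(proj(c+[0,0,45],"side"),proj(c+[0,0,45],"top"))
cv2.imwrite("pics/cupf.png",np.hstack([cv2.resize(im[335:410,290:370],None,fx=4.5,fy=4.5,interpolation=2),cv2.resize(cv2.imread("pics/f_t.png")[210:285,120:200],None,fx=4.5,fy=4.5,interpolation=2)]))
E
```

```text
50.10003326150023 [ 0.   0.2 -0.3  0.4  0.   0.2 -0.8  0.6  0.1 -0.2  0.6  0. ]
[557.2138047  -78.67256605 285.70047026] 50.01046429924668
chord TCP 51.19838335262186
cup_bottom [(0.77, [331.6, 297.2]), (0.7, [345.4, 319.5]), (0.56, [331.8, 358.2])] [(0.82, [197.2, 258.5]), (0.81, [148.9, 239.9]), (0.75, [211.7, 251.0])]
cup_mouth [(0.88, [330.4, 379.9]), (0.6, [373.3, 329.6]), (0.25, [212.4, 288.0])] [(0.76, [231.0, 255.4]), (0.58, [158.5, 245.7]), (0.53, [189.5, 278.8])]
[[333.79931426 360.85552105]] [[149.05870818 240.00436966]]
```

View pics/cupf.png

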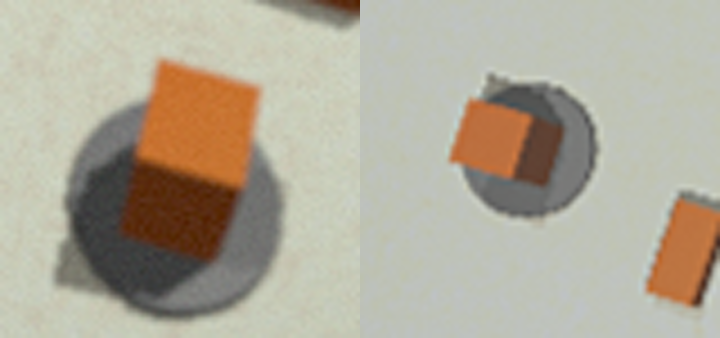

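The cup stands upright on the foot. Vision puts the cover at about 50.0–50.1°, and the measured force is just the cover's weight. Handing in.

```bash
python3 - <<'E'
from plant import *
print(close_job())
E
```

```text
the job is handed in; nothing more can be done
None
```

I put the largest orange cup upside down over the drying peg and let go of it. I then lifted the blue cover by its bar and handed the job in at about 21 s, still holding the cover open at about 50°.

**Last checks**
- **Cup:** in both pictures it stands upright over the peg with its rim on the foot. The network marks for the cup's bottom agree with the planned position to within about 3 px.
- **Cover angle:** the camera fit gave 50.1° and triangulation of the bar's end gave 50.0°. The arm's own travel suggested a bit more, about 51.2°. I went by the cameras, since the arm's position at the first grip was slightly off.
- **Hold:** the last readings were steady. The measured force was about 4 N, mostly downward, which fits the cover's weight, and the opening was about 10 mm on the 12 mm bar.
- **Other things:** in the last side picture, everything else on the bench looked where it had been.

**What disagreed or failed**
- In the pictures the fingertips sat about 25 mm short of the reported tool position. Because of that, my first grip on the bar closed on nothing. I reopened, went 26 mm deeper, and the second grip held.
- On the way to the peg, my first choice of approach direction ran joints 3 and 4 to their limits. I turned the tool about the cup's axis and placed it from another side.

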